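Clamp a flange with a T-slot bolt

ROBOT

A 6-joint arm with a two-finger parallel gripper is mounted at the origin on a cart in front of the work surface, level with it; the furniture and walls round the work are solid. World frame = base frame: x ahead of the robot, y to its left, z up, the work surface at z = 0. Lengths are in m, angles in rad, forces in N, time in s.
With the tool pointing down it reaches from about 0.325 to 0.775 m from the base axis. Payload 5.5 kg.
Tool frame: the origin (TCP) lies midway between the tips of the shut fingers; the grasp point (between the pads) lies 19 mm behind it (bot.hold_point_z is the distance from the TCP to the grasp point, in m); z points along the fingers, y is the direction in which the jaws open and shut (so a half turn about z gives the same grasp; the last joint's range is limited). The gripper opens to 85 mm and grips with 20 to 120 N. Pads are 22 mm wide; open, the fingers measure 114 mm over their backs; the gripper's body (76 mm by 85 mm) begins 54 mm behind the grasp point. The pads swing forward as they close: fully open they stand 13 mm farther back than shut.
Start: joints at [-0.057, 0.091, 1.231, -0, 1.82, -0.057], TCP at [0.6, -0, 0.231] pointing down, gripper open.
Joint ranges: [-2.87, 2.87], [-0.86, 2.18], [0.17, 2.46], [-1.51, 4.65], [0.06, 2.69], [-2.65, 2.65]. Speed limits (rad/s): [2.57, 2.57, 3.01, 3.14, 3.14, 3.14].

INTERFACE

Orientations are given as [roll, pitch, yaw] about the fixed x, y, z axes, in that order (R = Rz(yaw) Ry(pitch) Rx(roll)).
In Python, from plant import bot gives the robot as it stands. Calls block until the motion is done:
- bot.move_to(position, orientation): joint-space move of the TCP to a pose.
- bot.move_linear(position, rot=None, v=0.15): straight line of the TCP; rot=None keeps the orientation; v is the mean speed in m/s.
- bot.move_joints(angles): joint-space move.
- bot.ungrasp() and bot.clamp(grip_force=None): open the fingers fully, or close them until they stop; grip_force is the grip in N (None keeps the last).
- bot.sleep(seconds).
- bot.solve_ik(position, orientation): joint angles nearest the present ones, or None.
- bot.get_obs(): the state.
- bot.capture(name): name is "scene" or "side" or "wrist"; returns a dict with "img" (480x640x3 uint8, blue, green, red), "range_z" (480x640 float32, m along the optical axis (not along the pixel's ray), 0 where there is no reading), "fx", "fy", "cx", "cy" (pixels), "R" (3x3) and "t" (3): a world point X has camera coordinates R X + t. Camera axes: x right, y down, z forward; pixel columns grow to the right and rows downward; lengths in m; the calibration is good to about 2 mm. A picture is of the moment at which its call begins.
A pose or a line that the arm cannot do raises bot.IKError and nothing moves.
- bot.finish_job(): hands the job in, once; it reports no verdict.
The state is a dict: "time": time; "q": joint angles; "dq": joint speeds; "tau": joint torques, N m; "tcp_pos": TCP position; "tcp_rot": TCP orientation; "wrist_force": force on the tool from outside, world axes, zero at the start; "wrist_torque": the same for the moment, N m; "grip_width": opening from 0.0 (shut) to 1.0 (fully open).
Only numpy, scipy, OpenCV 4.12 (cv2) and the standard library are available. Lean on these libraries where they do the work, as an engineer would, in place of code of your own. Each camera call takes 0.05 s, during which the arm holds its last target.

TASK

Clamp the flange down: lift the T-bolt out of the wooden rack by its nut, lower its head through the strap's oblong hole into the plate's T-slot, without forcing it, until the nut sits on the strap. Then turn the nut clockwise, so that the head swings square under the lips of the slot and the nut pulls up, and go on until it is hand-tight, about 0.5 N m and no more. Leave the flange and everything else where they are, and let go.

Things in the scene. Friction and masses are not known exactly. Their poses are not given: they have to be found in the camera images.
- nut_centre (a point): Centre of the T-bolt's hexagon nut, 24 mm across flats, 13 mm above its underside; the hexagon runs from 4 mm (top of its 31 mm collar) to 24 mm up, the bolt's end 9 to 13 mm more. x axis square to a pair of flats. Right-hand thread, 8 mm a turn, oiled; it drags the bolt round until the head stops. It runs at under 0.15 N m; hand-tight is 0.4 to 0.6, some 0.1 turn past first pulling up; over 0.8 overtightens.
- bolt_head (a point): Centre of the T-bolt's hammer head, 28 mm long (its x axis) x 16 mm wide (y) x 9 mm thick, on a 16 mm stem, z up; its lower edges are chamfered 2 mm. A dark line across the bolt's upper end shows the head's long direction. In the slot it turns clockwise only, about a quarter turn. At the start the nut's underside is 46 to 48 mm above the head's underside (it varies).
- slot_mouth (a point): Point on the centre line of the plate's T-slot nearer the robot, at the level of the plate's top (40 mm above the table), under the hole of the strap; x axis along the slot, y across it, z up. The throat is 18 mm wide (edges chamfered 1 mm) between lips 14 mm thick; under them lies the channel, 29 mm wide and 14 mm high.
- strap_hole (a point): Centre of the upper mouth of the strap's oblong hole, 44 mm along the strap (x axis) x 20 mm across (y), straight through the 12 mm bar, whose top lies 22 mm above the plate's top. The nut's collar seats on the bar here.
- tbolt: The loose T-bolt with its nut, dark steel, 82 mm long, 0.24 kg. Origin at the centre of the head's underside, z up along the stem, x along the head. At the start it hangs by its nut in an oblong pocket (32 x 20 mm, x along the head) of the rack.
- strap: Loose dark steel clamping strap, 118 x 38 mm, 22 mm high: a 12 mm bar with an oblong hole, a foot at its heel (-x) on the plate and a tapered nose (+x) resting on the flange's rim. Origin on the plate's top under the bar's middle.
- flange: Loose turned steel ring, 60 mm across, rim 10 mm and hub 14 mm high, origin at the centre of its underside; it lies on the plate across the slot, against two upright locating pins beyond it, with the strap's nose on its rim.
- tslot_plate: Fixed grey steel sub-plate, 250 (x) x 120 (y) x 40 mm, with two T-slots along its x; origin at the centre of its underside on the table. The slot in use is the one nearer the robot, at y = +24 mm.
- bolt_rack: Fixed wooden block, 112 x 58 x 58 mm, origin at the centre of its underside. The T-bolt hangs in its pocket; a plain threaded stud without a nut stands 60 mm beside it and 24 mm above the block.
- v_block: Bystander: loose V-block, 45 x 48 x 36 mm, on the plate's rear slot.
- spanner: Bystander: loose combination spanner, 192 mm long, at the back right.
- bracket_a: Bystander: small loose angle bracket left of the plate.
- bracket_b: Bystander: small loose U bracket at the right.
- bracket_c: Bystander: small loose angle bracket at the right.
- gauge: Bystander: loose flat gauge plate, 110 mm long, at the back right.

How it is judged:
By the outcome, as a careful person would: the job done as asked, in the order asked, and still so for the second after the job is handed in, with the robot touching nothing.
It also fails if it takes over 72 s, if anything falls off the work surface, if the arm or the gripper's body presses on something with over 40 N, if the wrist force passes 120 N, or if a joint passes its speed limit or range.

## Working session

There is one attempt and no reset: what is moved stays moved. The work goes in short steps, each a Python script; the robot and the scene stay as the last script left them, time stands still between calls to the robot, and variables do not carry over. Pictures are saved under pics/ and viewed, and the job is handed in when it is done.

```bash
ls -la; mkdir -p pics
python3 - <<'E'
from plant import bot
import cv2,numpy as np,pickle
o=bot.get_obs();print(o)
for n in ["scene","side","wrist"]:
    c=bot.capture(n);pickle.dump(c,open(f"pics/{n}0.pkl","wb"));cv2.imwrite(f"pics/{n}0.png",c["img"])
    print(n,c["fx"],c["fy"],c["cx"],c["cy"],-c["R"].T@c["t"],c["R"].round(3).tolist())
E
```

```text
total 12
drwxr-xr-x  3 agent agent 4096 Dec  7 06:44 .
drwxr-xr-x 23 root  root  4096 Dec  7 06:44 ..
drwxr-xr-x  2 agent agent 4096 Dec  7 06:44 pics
{'time': 0.0, 'q': array([-5.66955824e-02,  9.18594477e-02,  1.23191753e+00,  9.47570051e-06,
        1.81976918e+00, -5.66848637e-02]), 'dq': array([ 4.81910572e-04, -8.50756538e-05, -5.79329117e-04,  1.12923185e-03,
       -9.05962725e-04, -2.18851183e-04]), 'tau': array([ 1.92109423e-03, -4.58737707e+01, -4.18019521e+01,  2.08830479e-04,
        1.19483890e-02, -1.60596358e-05]), 'tcp_pos': array([5.99718424e-01, 1.99882583e-05, 2.30132634e-01]), 'tcp_rot': array([-3.13964282e+00, -1.19847601e-04,  1.57078782e+00]), 'wrist_force': array([ 0.52477008, -0.60926759, -1.0554025 ]), 'wrist_torque': array([-0.00758324, -0.03269583, -0.04900528]), 'grip_width': 0.9978825556192296}
scene 493.89159218969644 493.89159218969644 323.04518152901875 246.52066105240763 [0.80685358 0.62790754 0.90380472] [[-0.944, 0.331, 0.007], [0.248, 0.722, -0.645], [-0.219, -0.607, -0.764]]
side 473.6955968165817 473.6955968165817 320.7484619634933 245.02003065223516 [ 0.31226525 -0.82590305  0.74728568] [[0.965, -0.263, 0.014], [-0.158, -0.619, -0.769], [0.211, 0.74, -0.639]]
wrist 417.80315074341644 417.80315074341644 321.4352531633982 237.228879163702 [0.59992333 0.07895476 0.37233844] [[1.0, -0.0, -0.002], [0.001, -0.952, 0.306], [-0.002, -0.306, -0.952]]
```

View pics/scene0.png

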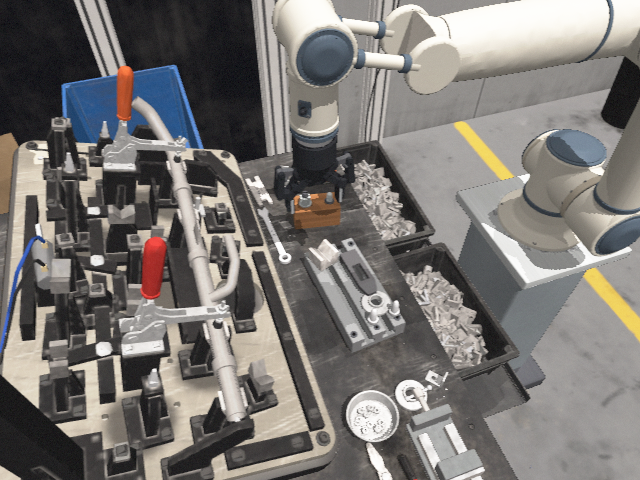

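View pics/side0.png

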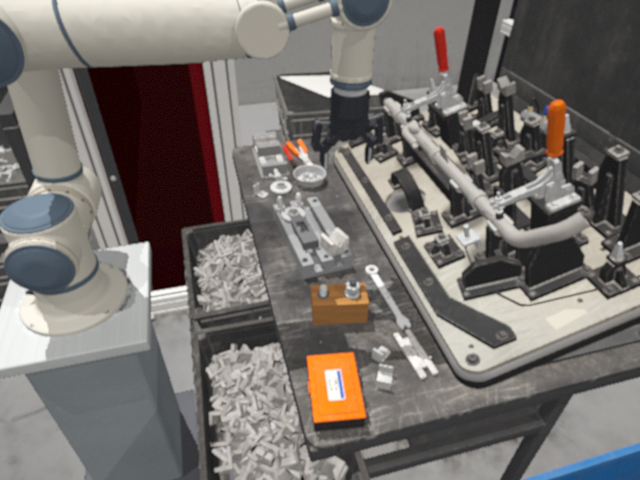

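View pics/wrist0.png

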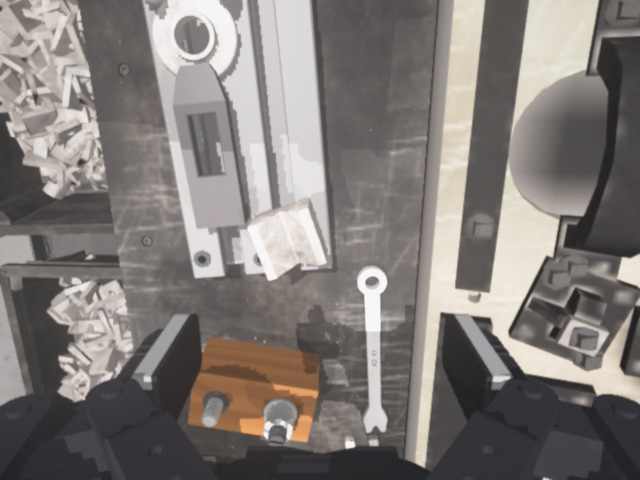

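Wrist view: the strap hole is near (207,145), the slot throat runs right of and left of the strap, the nut sits at (281,412) in the rack and the bare stud is at (213,405). I'll turn these into rough positions.

```bash
cat > h.py <<'E'
import numpy as np,cv2,pickle
def ray(c,uv,z):
    K=np.array([(uv[0]-c["cx"])/c["fx"],(uv[1]-c["cy"])/c["fy"],1.0])
    o=-c["R"].T@c["t"];d=c["R"].T@K
    return o+d*((z-o[2])/d[2])
def pt(c,uv):
    u,v=int(round(uv[0])),int(round(uv[1]))
    z=np.median(c["range_z"][v-1:v+2,u-1:u+2]);
    return c["R"].T@(np.array([(uv[0]-c["cx"])/c["fx"],(uv[1]-c["cy"])/c["fy"],1.0])*z-c["t"])
def proj(c,X):
    p=c["R"]@np.array(X)+c["t"];return np.array([c["fx"]*p[0]/p[2]+c["cx"],c["fy"]*p[1]/p[2]+c["cy"]])
E
python3 - <<'E'
from h import *
c=pickle.load(open("pics/wrist0.pkl","rb"))
for n,uv,z in [("hole",(207,145),.062),("nut",(279,425),.09),("nutup",(281,432),.09),("stud",(215,397),.082),("plateBL",(195,277),.04),("plateBR",(326,268),.04),("rackTL",(215,340),.058),("rackBR",(308,440),.058),("strapR",(197,227),.062),("strapTip",(205,65),.062)]:
    print(n,ray(c,uv,z).round(4),pt(c,uv).round(4))
E
```

```text
hole [0.5159 0.0499 0.062 ] [0.5067 0.0467 0.028 ]
nut [ 0.5641 -0.1753  0.09  ] [ 0.5631 -0.1822  0.0823]
nutup [ 0.5656 -0.1825  0.09  ] [ 0.5654 -0.1833  0.0891]
stud [ 0.5107 -0.154   0.082 ] [ 0.5036 -0.1725  0.0589]
plateBL [ 0.4902 -0.0638  0.04  ] [ 0.49   -0.064   0.0394]
plateBR [ 0.6031 -0.0554  0.04  ] [ 0.6031 -0.056   0.0384]
rackTL [ 0.5079 -0.1147  0.058 ] [ 0.4923 -0.1474  0.0048]
rackBR [ 0.5867 -0.2213  0.058 ] [ 5.842e-01 -2.764e-01  3.000e-04]
strapR [ 0.5029 -0.0124  0.062 ] [ 0.5029 -0.0124  0.0621]
strapTip [0.519 0.104 0.062] [0.5175 0.1045 0.056 ]
```

Positions are plausible (plate 40 mm, strap top 62 mm). Next are close wrist views of the nut and then the strap.

Run:
```python
from plant import bot
from h import *
R=[np.pi,0,np.pi/2]
for n,p in [("strap1",[.516,.04,.19]),("nut1",[.565,-.178,.20])]:
    bot.move_to(p,R);bot.sleep(.2);o=bot.get_obs();print(o["time"],o["tcp_pos"],o["q"].round(3),o["wrist_force"].round(2))
    c=bot.capture("wrist");pickle.dump(c,open(f"pics/{n}.pkl","wb"));cv2.imwrite(f"pics/{n}.png",c["img"])
```

```text
0.8417 [0.51695761 0.03956569 0.1906432 ] [ 0.011 -0.134  1.525 -0.     1.75   0.011] [-0.07  0.04  0.43]
1.9833 [ 0.56521712 -0.17635898  0.20032392] [-0.36   0.065  1.313  0.     1.763 -0.362] [ 0.54 -1.   -0.62]
```

View pics/strap1.png

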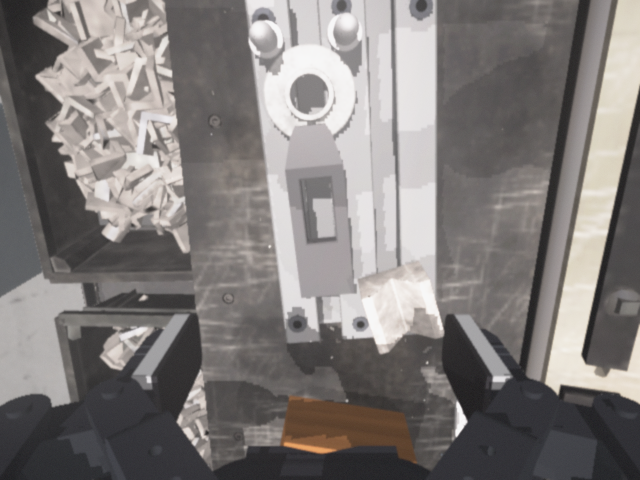

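View pics/nut1.png

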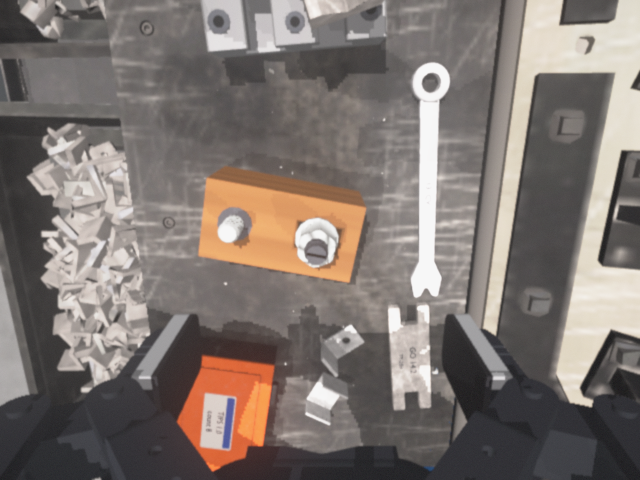

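Strap view: hole spans (300–337, 178–242), and the slot throat shows at about (325,310). The nut view shows the nut at (317,240), the end line of the bolt near horizontal at (317,250), and the stud at (232,228). I'll go lower for both.

Run:
```python
from plant import bot
from h import *
R=[np.pi,0,np.pi/2]
for n,p in [("nut2",[.562,-.188,.135]),("strap2",[.516,.045,.125]),]:
    if n=="strap2": bot.move_to([.54,-.05,.2],R)
    bot.move_to(p,R);bot.sleep(.3);o=bot.get_obs();print(o["time"],o["tcp_pos"],o["q"].round(3),o["wrist_force"].round(2))
    c=bot.capture("wrist");pickle.dump(c,open(f"pics/{n}.pkl","wb"));cv2.imwrite(f"pics/{n}.png",c["img"])
```

```text
2.7 [ 0.56293431 -0.18811346  0.13735226] [-0.38   0.072  1.417  0.     1.649 -0.38 ] [ 0.07 -0.02 -0.08]
4.275 [0.51673662 0.04401405 0.12594025] [ 0.019 -0.126  1.631 -0.     1.635  0.021] [ 0.14 -0.12 -0.87]
```

View pics/strap2.png

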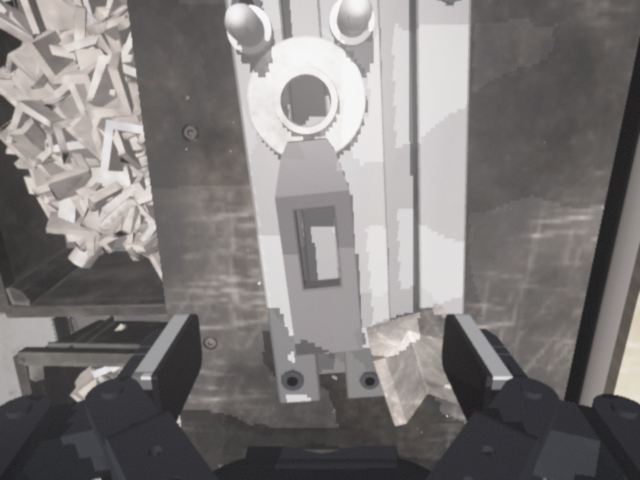

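View pics/nut2.png

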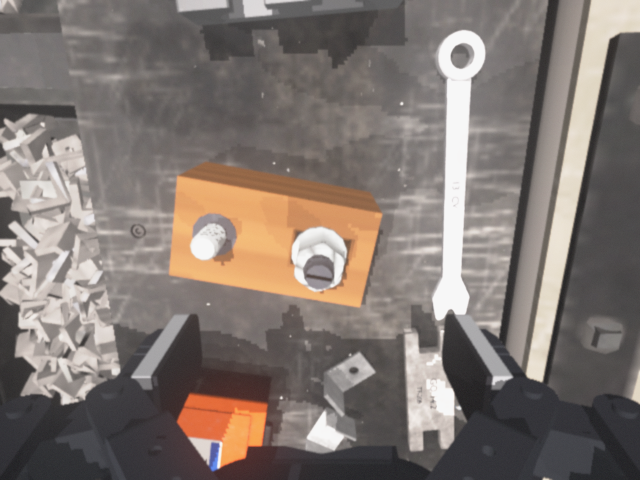

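The hole is at about (318,247) with its edges visible; the nut is at (319,262) with the bolt end and dark line at (319,275). I'll zoom in on both for edges.

Run:
```python
from h import *
c=pickle.load(open("pics/nut2.pkl","rb"))
i=c["img"][215:305,260:380];i=cv2.resize(np.clip((i.astype(float)-20)*1.0,0,255).astype(np.uint8),None,fx=6,fy=6,interpolation=cv2.INTER_CUBIC);cv2.imwrite("pics/nut2z.png",i)
c=pickle.load(open("pics/strap2.pkl","rb"))
i=c["img"][130:400,230:400];i=cv2.resize(i,None,fx=2.2,fy=2.2,interpolation=cv2.INTER_CUBIC);cv2.imwrite("pics/strap2z.png",i)
```

```text
(no output)
```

View pics/nut2z.png

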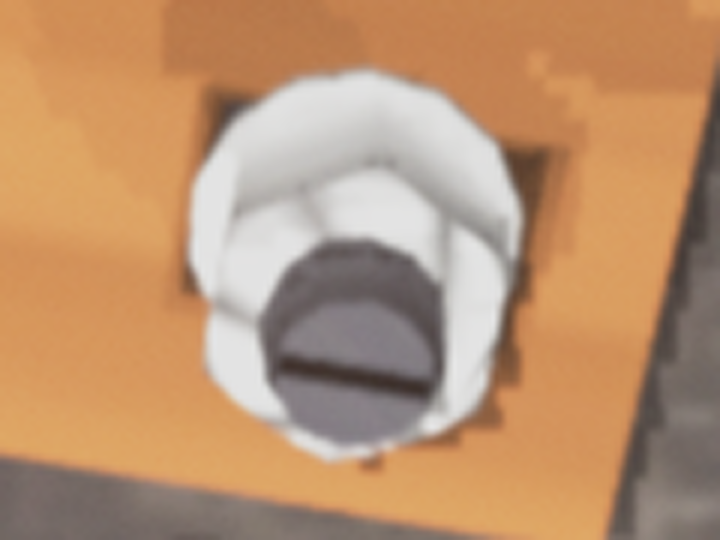

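View pics/strap2z.png

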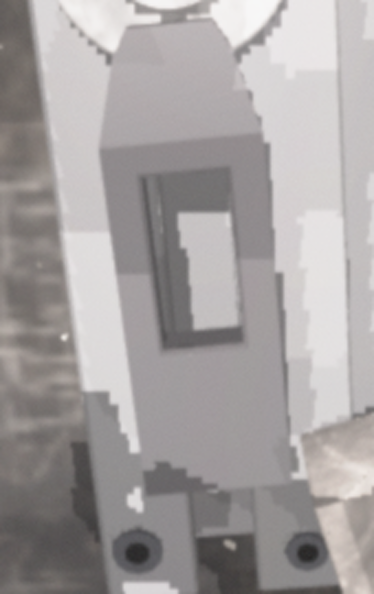

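The hex corners are ambiguous at this slant, so I'll put the camera straight above each target (target near row ~105).

Run:
```python
from plant import bot
from h import *
R=[np.pi,0,np.pi/2]
for n,p in [("strap3",[.516,-.03,.125]),("nut3",[.562,-.258,.12])]:
    if n=="nut3": bot.move_to([.54,-.15,.2],R)
    bot.move_to(p,R);bot.sleep(.3);o=bot.get_obs();print(o["time"],o["tcp_pos"],o["q"].round(3),o["wrist_force"].round(2))
    c=bot.capture("wrist");pickle.dump(c,open(f"pics/{n}.pkl","wb"));cv2.imwrite(f"pics/{n}.png",c["img"])
    i=c["img"][20:220,220:420] if n!="nut3" else c["img"][50:170,260:380];
    cv2.imwrite(f"pics/{n}z.png",cv2.resize(i,(600,600),interpolation=cv2.INTER_CUBIC))
```

```text
5.025 [ 0.51604361 -0.02918711  0.12504889] [-0.122 -0.129  1.635  0.     1.635 -0.124] [-0.17  0.29  0.05]
6.6 [ 0.56266356 -0.25712486  0.12158944] [-0.484  0.144  1.367  0.     1.628 -0.485] [-0.01  0.37  0.54]
```

View pics/strap3z.png

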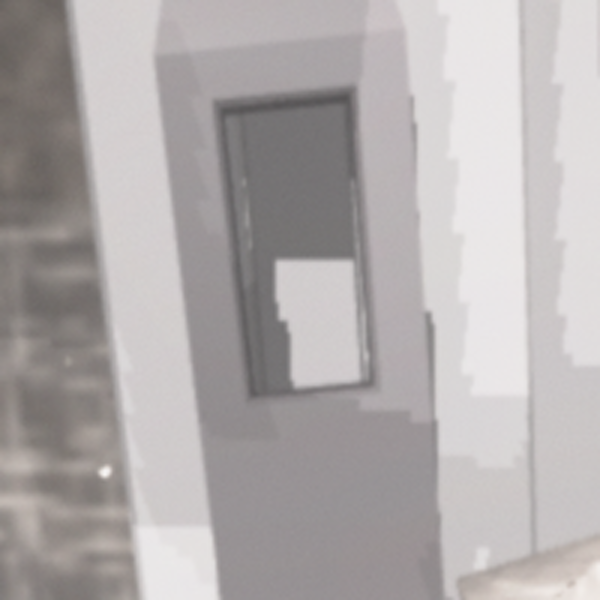

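View pics/nut3z.png

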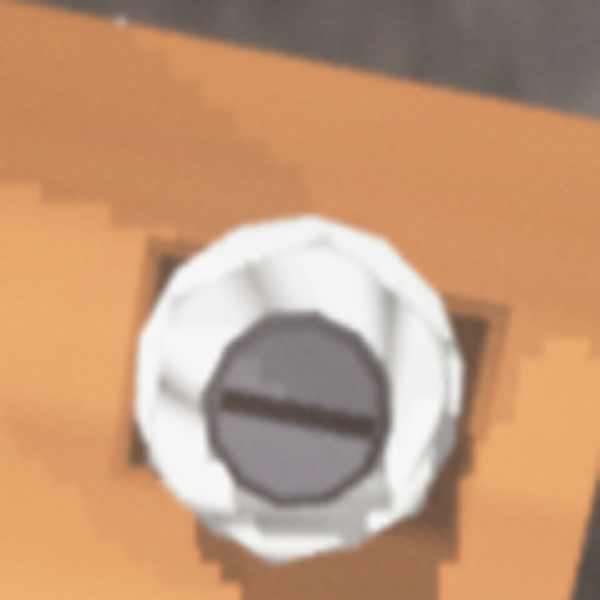

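View pics/nut3.png

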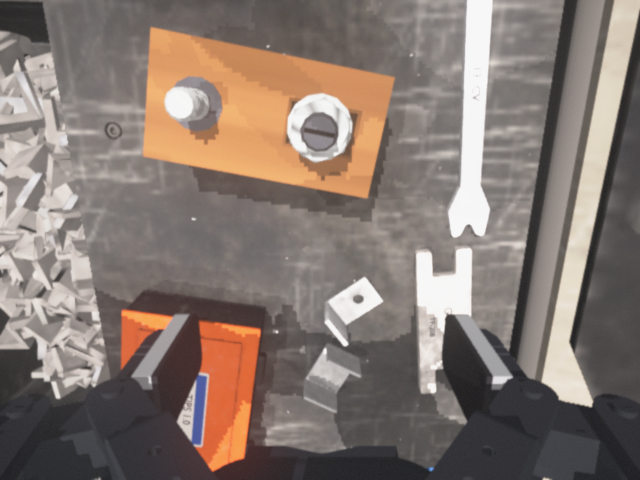

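Run:
```python
from h import *
c=pickle.load(open("pics/nut3.pkl","rb"))
g=c["img"][80:170,275:365].astype(float).mean(2)
a=np.clip((g-170)*255/85,0,255).astype(np.uint8)
a=cv2.resize(a,(600,600),interpolation=cv2.INTER_CUBIC);cv2.imwrite("pics/nut3e.png",a)
c=pickle.load(open("pics/nut2.pkl","rb"))
g=c["img"][215:305,275:365].astype(float).mean(2)
a=np.clip((g-170)*255/85,0,255).astype(np.uint8)
a=cv2.resize(a,(600,600),interpolation=cv2.INTER_CUBIC);cv2.imwrite("pics/nut2e.png",a)
```

```text
(no output)
```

View pics/nut3e.png

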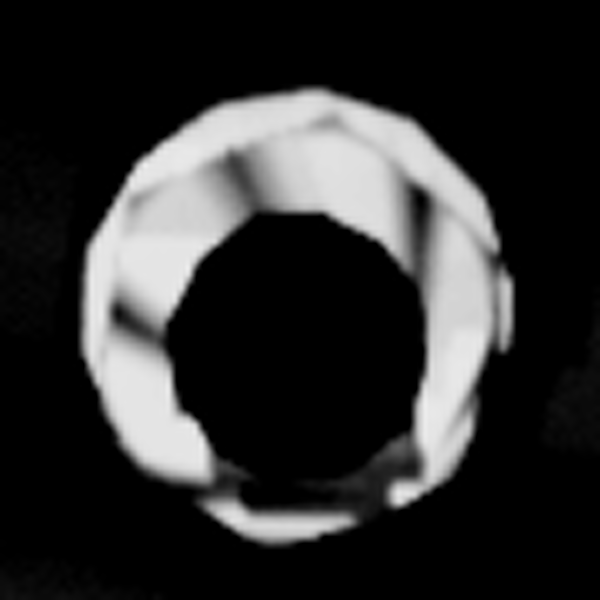

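View pics/nut2e.png

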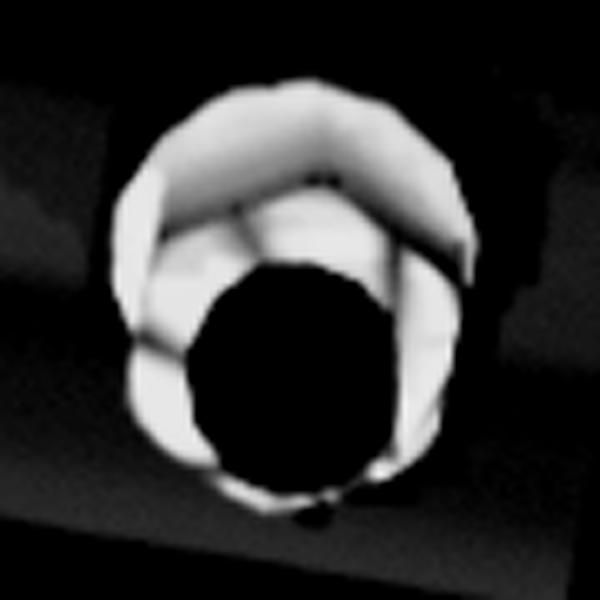

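Enhanced view: hex corners at about (325,115) and (275,545), with the end line running slightly down to the right. I'll compute these from rays and check them against the given sizes.

```bash
cat >> h.py <<'E'
def ang(a,b):
    d=b-a;return np.degrees(np.arctan2(d[1],d[0]))
E
python3 - <<'E'
from h import *
c=pickle.load(open("pics/strap3.pkl","rb"))
q=[ray(c,(220+u/3,20+v/3),.062) for u,v in [(217,102),(355,90),(374,384),(250,397)]]
q=np.array(q);print("hole",q.mean(0).round(4),[np.linalg.norm(q[i]-q[(i+1)%4]).round(4) for i in range(4)],ang(q[3],q[0]),ang(q[2],q[1]),ang(q[0],q[1]))
# strap edges, plate left edge
f=lambda u,v,z:ray(c,(220+u/3,20+v/3),z)
print("strap L",ang(f(217,590,.062),f(155,60,.062)),"R",ang(f(443,590,.062),f(408,50,.062)),"plateL",ang(f(140,590,.04),f(72,10,.04)), "groove2",ang(f(535,550,.04),f(522,10,.04)))
a,b,p=f(217,590,.062),f(443,590,.062),f(140,590,.04);print("strapw",np.linalg.norm(a-b),p,a,b)
c=pickle.load(open("pics/nut3.pkl","rb"))
f=lambda u,v,z:ray(c,(275+u*.15,80+v*.15),z)
print("bolt end",ray(c,(260+297/5,50+408/5),.093),"line",ang(ray(c,(260+222/5,50+400/5),.093),ray(c,(260+372/5,50+431/5),.093)))
for z in(.062,.082):
  cs=[f(*x,z) for x in[(130,200),(325,115),(490,250),(275,545)]];print(z,ang(cs[3],cs[1]),np.linalg.norm(cs[3]-cs[1]),(cs[3]+cs[1])/2, np.linalg.norm(cs[0]-cs[1]))
g=lambda u,v,z:ray(c,(260+u/5,50+v/5),z)
print("collar",[g(*x,.062).round(4) for x in[(135,380),(462,385),(310,215)]])
h=lambda u,v:ray(c,(u,v),.058)
print("rack edges",ang(h(150,27),h(393,76)),ang(h(144,157),h(370,198)),[h(*x).round(4) for x in[(150,27),(393,76),(370,198),(144,157)]])
c=pickle.load(open("pics/nut2.pkl","rb"))
g=lambda u,v,z:ray(c,(260+u/6,215+v/6),z)
print("nut2 end",g(356,372,.093),"line",ang(g(280,362,.093),g(432,388,.093)))
E
```

```text
hole [0.515  0.0499 0.062 ] [np.float64(0.0208), np.float64(0.0436), np.float64(0.0201), np.float64(0.044)] 95.7982382912399 94.80520313977996 4.643316937671764
strap L 95.32364341404369 R 95.58722174389406 plateL 94.26969884648595 groove2 94.63546482980914
strapw 0.038243428750544754 [ 0.48510801 -0.01103394  0.04      ] [ 0.50111702 -0.00512705  0.062     ] [ 0.53936042 -0.00507482  0.062     ]
bolt end [ 0.56169    -0.18897642  0.093     ] line -11.294383640015196
0.062 83.18555261225241 0.029516394991193802 [ 0.56184644 -0.19034601  0.062     ] 0.01460253226466325
0.082 83.1855526122524 0.026588424133959402 [ 0.56187695 -0.18912439  0.082     ] 0.013153988534119131
collar [array([ 0.5465, -0.1884,  0.062 ]), array([ 0.577 , -0.1889,  0.062 ]), array([ 0.5628, -0.1739,  0.062 ])]
rack edges -10.478881238653736 -10.354898137898873 [array([ 0.4863, -0.1461,  0.058 ]), array([ 0.5955, -0.1663,  0.058 ]), array([ 0.587 , -0.2236,  0.058 ]), array([ 0.4763, -0.2033,  0.058 ])]
nut2 end [ 0.56193706 -0.18926631  0.093     ] line -10.571028526971647
```

Sizes agree (hole 44×20.4, strap 38.2, collar 30.5). Results:
- **Nut:** at (0.5618, -0.189), with flats normal at 113° and the head line at about -11°.
- **Grasp:** jaws along 113°, clear of the stud. The tip stays just above the collar (z ≈ 62.5 mm), which also clears the rack.

Run:
```python
from plant import bot
from h import *
psi=np.radians(23.2);R=[np.pi,0,psi]
def st(n):
    o=bot.get_obs();print(n,round(o["time"],2),o["tcp_pos"].round(4),np.degrees(o["tcp_rot"]).round(2),o["wrist_force"].round(2),o["wrist_torque"].round(3),round(o["grip_width"],4),o["q"].round(3)[5])
bot.move_to([.5618,-.189,.16],R);st("above")
bot.move_linear([.5618,-.189,.085],v=.08);bot.sleep(.2);st("mid")
bot.move_linear([.5618,-.189,.0628],v=.05);bot.sleep(.3);st("down")
c=bot.capture("wrist");cv2.imwrite("pics/pre.png",c["img"]);pickle.dump(c,open("pics/pre.pkl","wb"))
c=bot.capture("side");cv2.imwrite("pics/preside.png",cv2.resize(c["img"][230:350,270:430],(800,600),interpolation=cv2.INTER_CUBIC))
```

```text
above 7.81 [ 0.5617 -0.1891  0.1599] [1.800e+02 1.000e-02 2.326e+01] [ 0.01 -0.03  0.42] [ 0.012  0.023 -0.01 ] 0.9993 0.783
mid 9.09 [ 0.5621 -0.1891  0.0857] [ 1.7995e+02 -5.0000e-02  2.3200e+01] [-1.33  0.72 -0.22] [0.028 0.066 0.036] 1.0013 0.784
down 9.98 [ 0.562  -0.1891  0.0632] [ 1.7997e+02 -2.0000e-02  2.3200e+01] [0.54 0.14 0.41] [ 0.022  0.032 -0.018] 1.0018 0.784
```

View pics/pre.png

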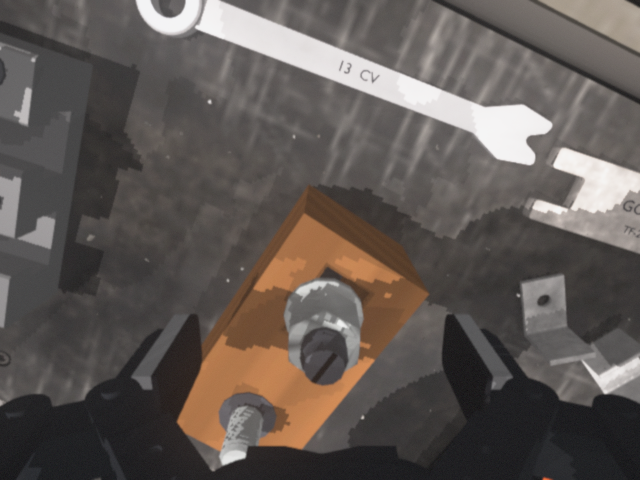

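View pics/preside.png

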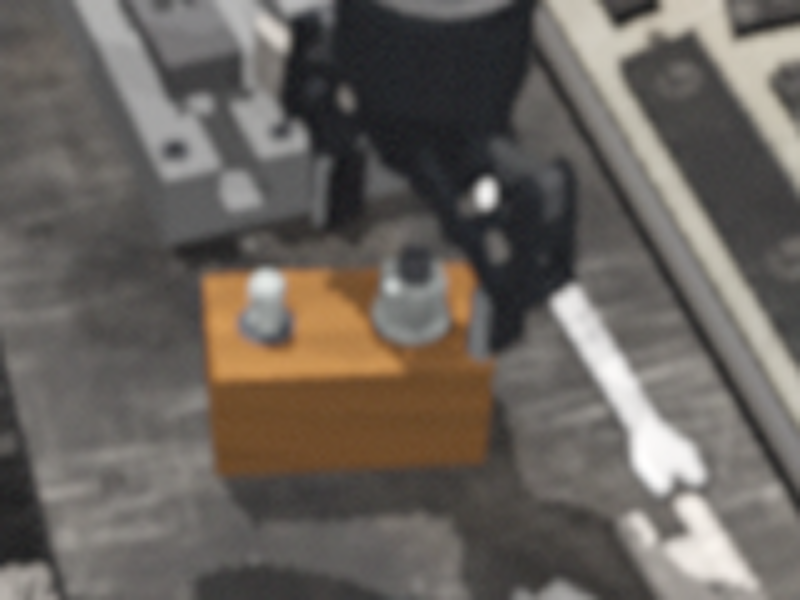

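The nut lies centred between the jaws, at column 324, and the stud is clear. I'll close and lift gently, watching the force.

```bash
cat >> h.py <<'E'
def st(n):
    from plant import bot
    o=bot.get_obs();print(n,round(o["time"],2),o["tcp_pos"].round(4),np.degrees(o["tcp_rot"]).round(2),o["wrist_force"].round(2),o["wrist_torque"].round(3),round(o["grip_width"],4),o["q"].round(3)[5],round(o["tau"][5],3),flush=True)
    return o
E
python3 - <<'E'
from plant import bot
from h import *
bot.clamp(80);bot.sleep(.2);o=st("closed")
c=bot.capture("side");cv2.imwrite("pics/gripside.png",cv2.resize(c["img"][230:350,270:430],(800,600),interpolation=cv2.INTER_CUBIC))
p=o["tcp_pos"]
for z in (.068,.076,.09,.13,.165):
    bot.move_linear([p[0],p[1],z],v=.06);o=st(z)
    if abs(o["wrist_force"][2])>12: print("STOP");break
bot.sleep(.2);st("up")
c=bot.capture("wrist");cv2.imwrite("pics/lift.png",c["img"]);pickle.dump(c,open("pics/lift.pkl","wb"))
E
```

```text
closed 10.88 [ 0.5619 -0.189   0.0632] [ 1.7998e+02 -2.0000e-02  2.3210e+01] [-1.27  0.46  3.23] [ 0.051  0.124 -0.031] 0.255 0.784 0.003
0.068 11.18 [ 0.5616 -0.1889  0.0673] [-1.7996e+02  5.0000e-02  2.3200e+01] [-0.27  0.71 -4.74] [-0.049 -0.061 -0.002] 0.2584 0.784 0.0
0.076 11.46 [ 0.5621 -0.1891  0.0766] [ 1.7997e+02 -2.0000e-02  2.3200e+01] [-0.01 -0.89 -3.94] [-0.067 -0.013  0.021] 0.2583 0.784 -0.0
0.09 11.84 [ 0.5623 -0.1892  0.091 ] [ 1.7994e+02 -6.0000e-02  2.3200e+01] [ 0.06 -0.7  -4.25] [-0.028  0.017  0.04 ] 0.258 0.784 -0.0
0.13 12.66 [ 0.5618 -0.1889  0.1296] [-1.7998e+02  2.0000e-02  2.3200e+01] [-0.27  0.02 -3.33] [ 0.014 -0.028  0.048] 0.2566 0.784 0.0
0.165 13.39 [ 0.5619 -0.189   0.1648] [-1.7999e+02  1.0000e-02  2.3200e+01] [ 0.49 -0.24 -3.71] [ 0.003 -0.027 -0.01 ] 0.261 0.784 -0.0
up 13.59 [ 0.5617 -0.1889  0.1643] [-1.7995e+02  4.0000e-02  2.3200e+01] [-0.29  0.03 -3.75] [-0.009 -0.036 -0.026] 0.2571 0.784 -0.0
```

View pics/lift.png

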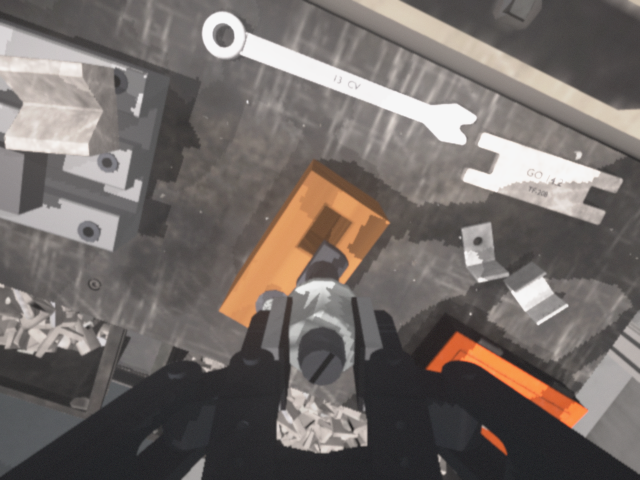

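View pics/gripside.png

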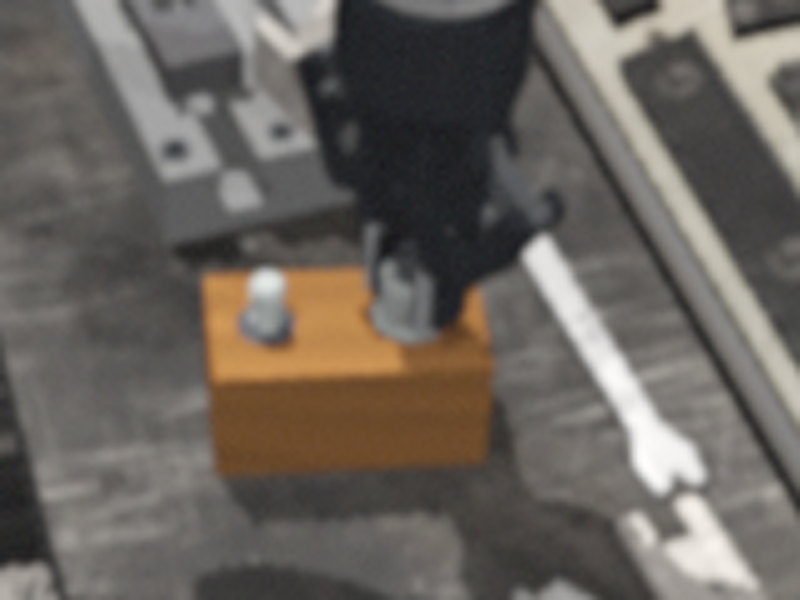

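Lifted: the bolt is held, with its end and line at (322,357) and the head visible at (325,258). I'll measure the head line and the bolt's offset from the TCP in the tool frame.

Run:
```python
from h import *
c=pickle.load(open("pics/lift.pkl","rb"))
i=c["img"][230:410,260:390];g=np.clip((i.astype(float))*1.5,0,255).astype(np.uint8)
cv2.imwrite("pics/liftz.png",cv2.resize(g,(433*1,600),interpolation=cv2.INTER_CUBIC))
i=c["img"][320:390,285:360];g=np.clip((i.astype(float))*1.8,0,255).astype(np.uint8)
cv2.imwrite("pics/liftz2.png",cv2.resize(g,(600,560),interpolation=cv2.INTER_CUBIC))
```

```text
(no output)
```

View pics/liftz.png

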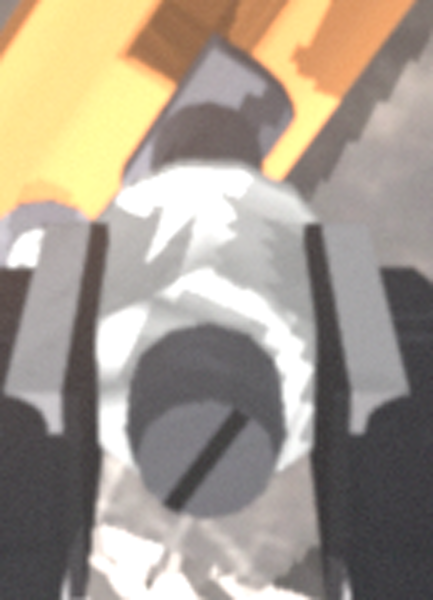

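View pics/liftz2.png

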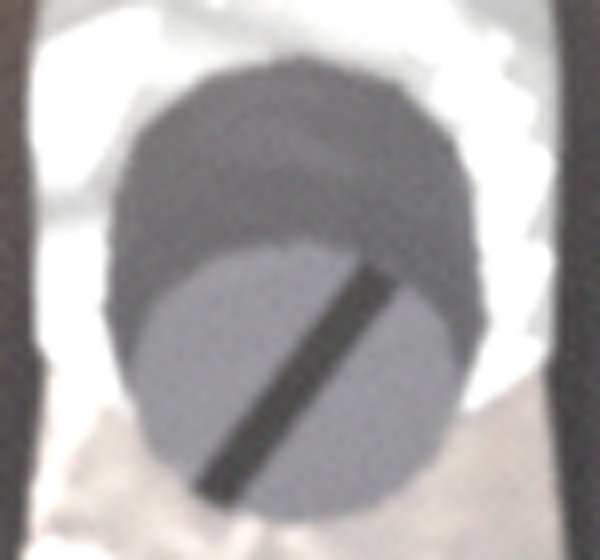

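Run:
```python
from h import *
c=pickle.load(open("pics/lift.pkl","rb"))
f=lambda u,v:ray(c,(285+u/8,320+v/8),.1941)
a,b=f(377,268),f(217,496)
print("line",ang(b,a),ang(a,b),"len",np.linalg.norm(a-b),(a+b)/2,"circ",f(300,380), "w",np.linalg.norm(f(132,375)-f(468,375)))
t=np.array([.5617,-.1889])
psi=np.radians(23.2)
d=(f(300,380)[:2]-t);print("tool x,y offset mm",1e3*(d@[np.cos(psi),np.sin(psi)]),1e3*(d@[np.sin(psi),-np.cos(psi)]))
# head far corner at the head top/bottom
for uv,z in[((220,38),.113),((295,105),.113),((125,175),.113)]:
    print(ray(c,(260+uv[0]*130/433,230+uv[1]*.3),z))
```

```text
line -7.783795383114895 172.2162046168851 len 0.012181886091250467 [ 0.5608292  -0.18865267  0.1941    ] circ [ 0.56103333 -0.18873474  0.1941    ] w 0.013167059914759839
tool x,y offset mm -0.547661081770584 -0.41452806284233856
[ 0.57529527 -0.18469912  0.113     ]
[ 0.57005811 -0.19911721  0.113     ]
[ 0.54961326 -0.18015529  0.113     ]
```

The line is now at -7.8° in the grip, and the bolt axis is within about 0.5 mm of the TCP axis. I'll turn to insertion yaw (~125°) and view the hole and slot at that same yaw, so camera bias cancels.

Run:
```python
from plant import bot
from h import *
psi=np.radians(125.3);R=[np.pi,0,psi]
bot.move_to([.56,-.1,.17],R);st("a")
bot.move_to([.561,-.015,.15],R);bot.sleep(.3);st("b")
c=bot.capture("wrist");cv2.imwrite("pics/ins1.png",c["img"]);pickle.dump(c,open("pics/ins1.pkl","wb"))
i=c["img"][20:220,220:420];cv2.imwrite("pics/ins1z.png",cv2.resize(i,(600,600),interpolation=cv2.INTER_CUBIC))
```

```text
a 15.09 [ 0.56   -0.1001  0.17  ] [-179.99    0.    125.24] [-0.14  0.49 -4.89] [-0.007 -0.037 -0.003] 0.2584 -0.852 -0.02
b 15.83 [ 0.5612 -0.016   0.1504] [1.7998e+02 3.0000e-02 1.2521e+02] [ 0.78 -0.68 -3.74] [-0.001  0.024  0.005] 0.2593 -0.703 -0.0
```

View pics/ins1.png

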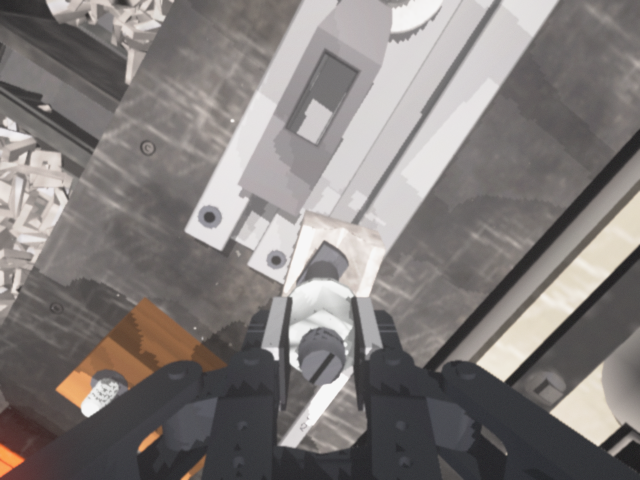

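View pics/ins1z.png

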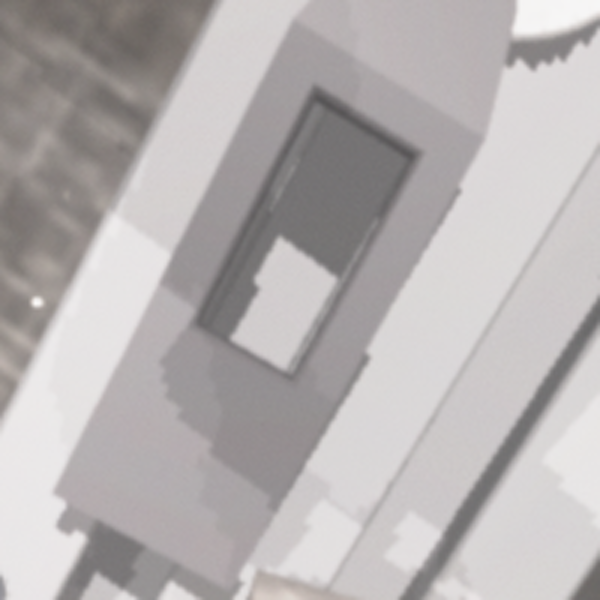

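The hole spans (290–360, 50–145) with the slot's chamfered lips just visible as thin bright lines inside it; the slot end is near (250,240). I'll zoom in on the lips.

Run:
```python
from h import *
for n,(r0,r1,c0,c1) in {"ins1":(45,150,280,370),"strap3":(50,155,285,350)}.items():
    c=pickle.load(open(f"pics/{n}.pkl","rb"));g=c["img"][r0:r1,c0:c1]
    cv2.imwrite(f"pics/{n}h.png",cv2.resize(g,None,fx=5.5,fy=5.5,interpolation=cv2.INTER_CUBIC))
c=pickle.load(open("pics/ins1.pkl","rb"));g=c["img"][185:285,180:300]
cv2.imwrite("pics/ins1e.png",cv2.resize(g,None,fx=6,fy=6,interpolation=cv2.INTER_CUBIC))
```

```text
(no output)
```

View pics/ins1h.png

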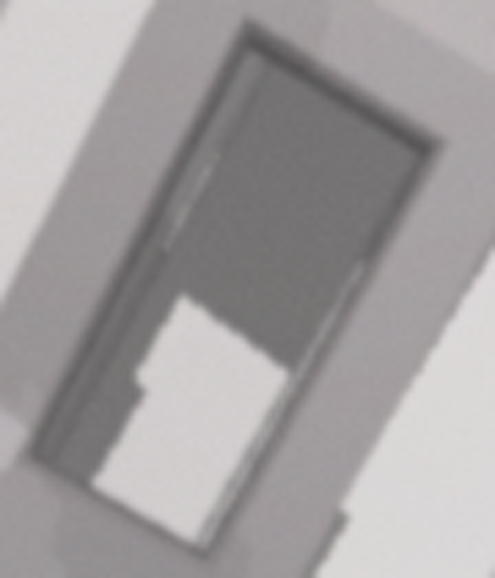

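View pics/strap3h.png

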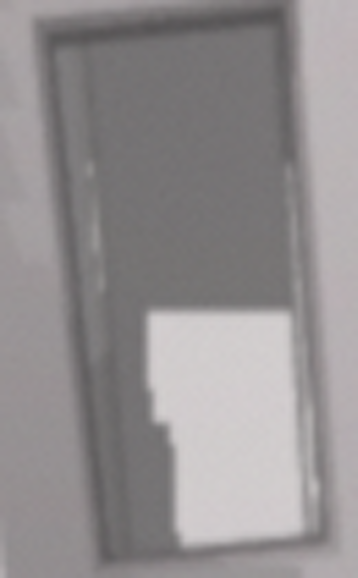

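View pics/ins1e.png

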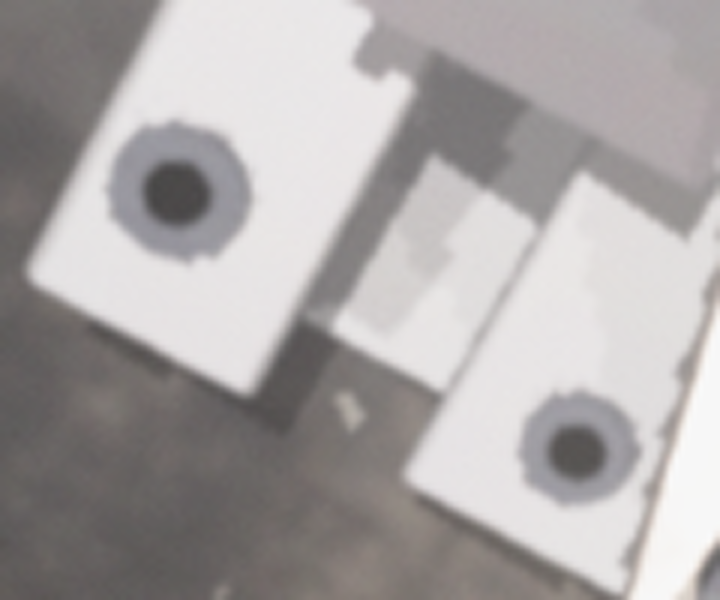

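Run:
```python
from h import *
C={n:pickle.load(open(f"pics/{n}.pkl","rb")) for n in("ins1","strap3")}
E=lambda u,v,z:ray(C["ins1"],(180+u/6,185+v/6),z)
H=lambda u,v,z:ray(C["ins1"],(280+u/5.5,45+v/5.5),z)
S=lambda u,v,z:ray(C["strap3"],(285+u/5.5,50+v/5.5),z)
def line(n,a,b):
    th=ang(a,b); th=th%180
    x=a[0]+(b[0]-a[0])*(.05-a[1])/(b[1]-a[1]); print(n,round(th,2),"x@.05",round(x,4),a.round(4),b.round(4),round(np.linalg.norm(b-a),4))
line("E left",E(250,395,.04),E(412,90,.04));line("E right",E(408,480,.04),E(582,175,.04))
line("plate left",E(30,275,.04),E(160,20,.04))
a,b=E(250,395,.04),E(412,90,.04);d=(b-a)/np.linalg.norm(b-a)
for nm,p in(("r1",E(408,480,.04)),("r2",E(582,175,.04)),("hole1",None)):
    if p is not None: e=p-a; print(nm,"width",round(1e3*(e[0]*d[1]-e[1]*d[0]),2))
line("H left",H(168,245,.0395),H(212,160,.0395));line("H right",H(205,545,.0395),H(360,265,.0395))
line("S left",S(100,290,.0395),S(90,165,.0395));line("S right",S(318,510,.0395),S(290,165,.0395))
q=np.array([H(*x,.062) for x in[(248,22),(440,142),(208,552),(30,455)]]);print("hole",q.mean(0).round(4),[np.linalg.norm(q[i]-q[(i+1)%4]).round(4) for i in range(4)],ang(q[3],q[0]),ang(q[2],q[1]))
i=cv2.imread("pics/ins1.png")[320:395,285:360];cv2.imwrite("pics/ins1b.png",cv2.resize(np.clip(i.astype(float)*1.8,0,255).astype(np.uint8),None,fx=8,fy=8,interpolation=cv2.INTER_CUBIC))
```

```text
E left 95.37 x@.05 0.5052 [ 0.5157 -0.062   0.04  ] [ 0.5121 -0.0238  0.04  ] 0.0384
E right 94.86 x@.05 0.5253 [ 0.5347 -0.0605  0.04  ] [ 0.5314 -0.0212  0.04  ] 0.0394
plate left 94.76 x@.05 0.4804 [ 0.4899 -0.0638  0.04  ] [ 0.4872 -0.0324  0.04  ] 0.0315
r1 width 19.05
r2 width 19.4
H left 96.1 x@.05 0.5068 [0.5066 0.0511 0.0395] [0.5056 0.0604 0.0395] 0.0094
H right 95.62 x@.05 0.5252 [0.5273 0.0283 0.0395] [0.5241 0.061  0.0395] 0.0328
S left 94.12 x@.05 0.5063 [0.5063 0.05   0.0395] [0.5056 0.061  0.0395] 0.0111
S right 95.7 x@.05 0.5252 [0.5272 0.0297 0.0395] [0.5241 0.061  0.0395] 0.0315
hole [0.515  0.0502 0.062 ] [np.float64(0.0207), np.float64(0.0434), np.float64(0.0196), np.float64(0.044)] 96.56716113892371 95.11480858700041
```

View pics/ins1b.png

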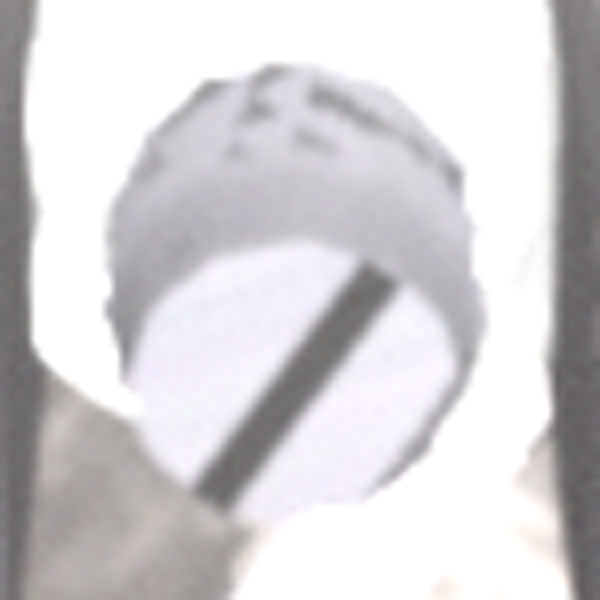

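Slot centre at y=0.05 is x≈0.5158, angle ≈95°. The hole centre is (0.515, 0.050), so the bolt fits with margin. I'll descend in small force-guarded steps.

Run:
```python
from plant import bot
from h import *
R=[np.pi,0,np.radians(126.2)]
X,Y=.5158,.0507
bot.move_to([X,Y,.15],R);bot.sleep(.3);st("hover")
c=bot.capture("wrist");cv2.imwrite("pics/hov.png",c["img"])
bot.move_linear([X,Y,.12],v=.08);bot.sleep(.2);o=st("pre")
f0=np.mean([bot.get_obs()["wrist_force"]],axis=0)
for z in np.arange(.116,.087,-.004):
    bot.move_linear([X,Y,z],v=.05);bot.sleep(.1);o=st(round(z,4))
    if o["wrist_force"][2]>1 or np.hypot(*o["wrist_force"][:2])>5: print("STOP");break
c=bot.capture("wrist");cv2.imwrite("pics/ins2.png",c["img"]);pickle.dump(c,open("pics/ins2.pkl","wb"))
```

```text
hover 16.6 [0.5161 0.05   0.1499] [-179.99   -0.    126.13] [-0.1   0.33 -4.33] [ 0.017 -0.044  0.049] 0.2576 -0.6 -0.001
pre 17.38 [0.5162 0.0507 0.1207] [1.7994e+02 4.0000e-02 1.2620e+02] [ 0.44 -0.63 -3.93] [-0.013  0.017 -0.037] 0.2596 -0.599 0.0
0.116 17.73 [0.5158 0.0507 0.1159] [-179.99   -0.    126.2 ] [-0.91 -0.55 -3.12] [0.011 0.008 0.015] 0.2565 -0.599 -0.0
0.112 18.07 [0.5158 0.0507 0.1119] [-1.7999e+02 -1.0000e-02  1.2620e+02] [ 0.61  0.77 -4.45] [-0.041  0.056  0.026] 0.2548 -0.599 0.0
0.108 18.43 [0.5158 0.0507 0.1079] [-180.    -0.   126.2] [-0.67 -0.42 -3.63] [-0.043 -0.008  0.04 ] 0.2562 -0.599 0.0
0.104 18.77 [0.5158 0.0507 0.104 ] [180.    0.  126.2] [ 0.58  0.01 -4.36] [ 0.03   0.001 -0.   ] 0.2537 -0.599 0.0
0.1 19.12 [0.5158 0.0507 0.1   ] [180.    0.  126.2] [-0.16  0.34 -3.63] [-0.04   0.012 -0.021] 0.2559 -0.599 0.0
0.096 19.48 [0.5158 0.0507 0.096 ] [180.    0.  126.2] [ 0.62  0.43 -3.91] [-0.001  0.042 -0.019] 0.258 -0.599 0.0
0.092 19.82 [0.5158 0.0507 0.0919] [-180.     0.   126.2] [ 0.6  -0.84 -3.75] [-0.015  0.029  0.023] 0.2579 -0.599 0.0
0.088 20.18 [0.5158 0.0507 0.0879] [180.   -0.  126.2] [ 0.23 -1.11 -4.43] [-0.062 -0.007 -0.051] 0.2586 -0.599 0.0
```

View pics/ins2.png

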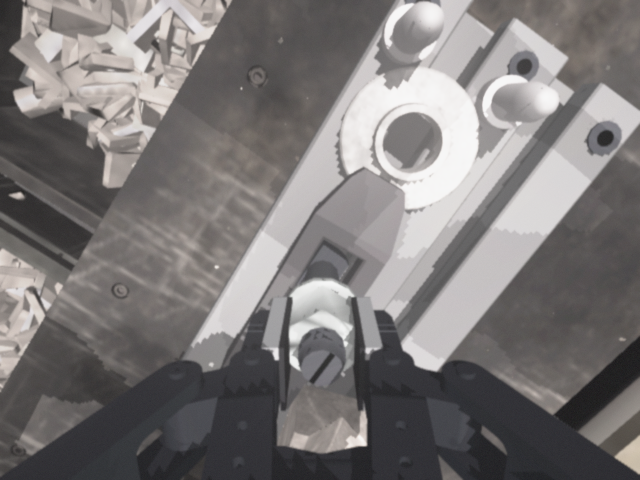

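The head is already in the throat with no contact force, visible in the hole at (325,262). I'll go on down to the seat.

Run:
```python
from plant import bot
from h import *
X,Y=.5158,.0507
for z in list(np.arange(.084,.071,-.004))+list(np.arange(.0715,.064,-.001)):
    bot.move_linear([X,Y,z],v=.04);bot.sleep(.12)
    F=[]
    for _ in range(4): F.append(bot.get_obs()["wrist_force"]);bot.sleep(.01)
    F=np.mean(F,0);o=bot.get_obs();print(round(z,4),round(o["time"],2),o["tcp_pos"].round(4),F.round(2))
    if F[2]>0 or np.hypot(*F[:2])>5: print("STOP");break
c=bot.capture("wrist");cv2.imwrite("pics/seat.png",c["img"]);pickle.dump(c,open("pics/seat.pkl","wb"))
c=bot.capture("side");cv2.imwrite("pics/seats.png",cv2.resize(c["img"][150:300,230:400],None,fx=4.5,fy=4,interpolation=cv2.INTER_CUBIC))
```

```text
0.084 20.62 [0.5159 0.0507 0.0841] [-0.05  0.01 -3.68]
0.08 21.02 [0.5159 0.0507 0.08  ] [-0.35 -0.39 -3.76]
0.076 21.43 [0.5159 0.0507 0.076 ] [ 0.16 -0.19 -3.83]
0.072 21.82 [0.5159 0.0507 0.0721] [-0.06  0.35 -3.92]
0.0715 22.23 [0.5159 0.0507 0.0716] [ 0.34  0.1  -4.05]
0.0705 22.62 [0.5158 0.0507 0.0705] [ 0.17 -0.4  -3.79]
0.0695 23.02 [0.5158 0.0507 0.0695] [-0.21  0.06 -4.35]
0.0685 23.43 [0.5158 0.0507 0.0685] [-0.1  -0.   -4.14]
0.0675 23.82 [0.5158 0.0507 0.0675] [ 0.37  0.   -3.87]
0.0665 24.23 [0.5159 0.0507 0.0666] [ 0.71  0.24 -3.02]
0.0655 24.62 [0.516  0.0507 0.0664] [-2.77  0.37  5.09]
STOP
```

View pics/seat.png

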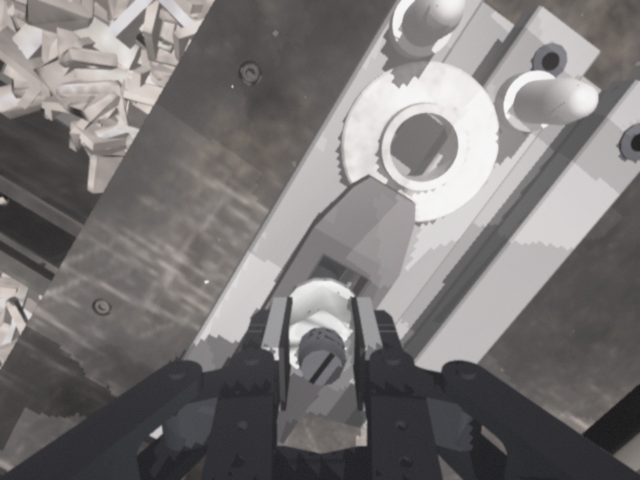

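View pics/seats.png

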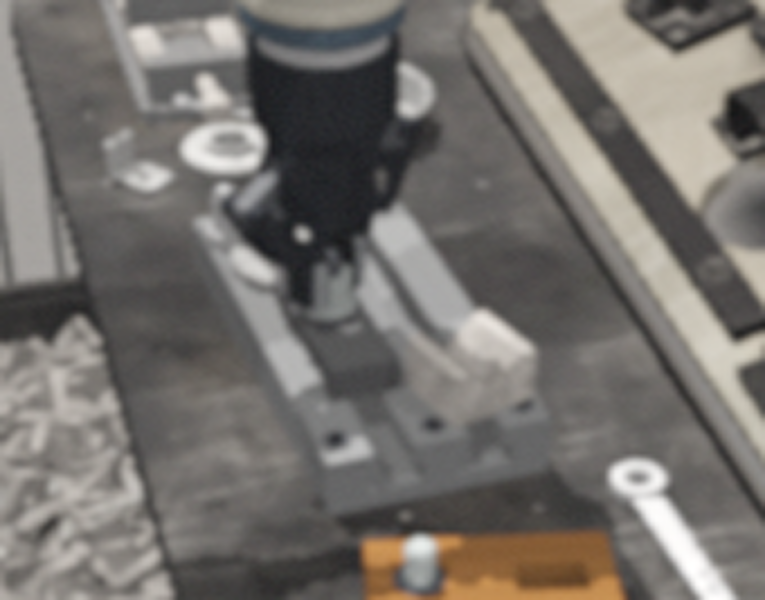

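Seated: contact at TCP z 0.0665 against an expected 0.067, and the collar is on the strap. I'll back off the press slightly and turn clockwise with joint 6, watching the torque.

```bash
cat >> h.py <<'E'
def meas(n=5):
    from plant import bot
    W=[]
    for _ in range(n):
        o=bot.get_obs();W.append(np.r_[o["wrist_force"],o["wrist_torque"]]);bot.sleep(.02)
    return np.mean(W,0),o
E
python3 - <<'E'
from plant import bot
from h import *
bot.clamp(100)
bot.move_linear([.5158,.0507,.0663],v=.04);bot.sleep(.1)
W,o=meas();print(W.round(3),o["time"])
q0=o["q"].copy();t0=W[5]
tot=0
while tot<176:
    s=min(15 if tot<75 else 10,176-tot);tot+=s
    q=q0.copy();q[5]=q0[5]+np.radians(tot);bot.move_joints(q);bot.sleep(.06)
    W,o=meas(4);print(tot,round(o["time"],2),round(np.degrees(o["tcp_rot"][2]),1),W.round(2),o["tcp_pos"].round(4),round(o["tau"][5],3),round(o["grip_width"],3),flush=True)
    if abs(W[5])>.33 or np.hypot(*W[:2])>15: print("STOP");break
c=bot.capture("wrist");cv2.imwrite("pics/turn1.png",c["img"]);pickle.dump(c,open("pics/turn1.pkl","wb"))
E
```

```text
[-1.305  0.993  3.661  0.025  0.22  -0.006] 25.3583
15 25.84 111.4 [ 0.26  0.43  2.52  0.04 -0.14 -0.03] [0.5162 0.0507 0.0665] -0.026 0.25
30 26.32 96.4 [ 0.22  0.38  2.17  0.   -0.1  -0.02] [0.5161 0.0507 0.0666] -0.038 0.245
45 26.81 81.4 [ 0.33 -0.2   2.8  -0.01  0.02 -0.01] [0.516  0.0507 0.0665] -0.039 0.251
60 27.29 66.4 [ 0.41  0.17  2.37  0.    0.   -0.03] [0.516  0.0507 0.0666] -0.044 0.252
75 27.77 51.4 [ 0.29  0.13  3.04 -0.01 -0.01 -0.02] [0.516  0.0507 0.0665] -0.043 0.253
85 28.19 41.4 [-0.1  -0.06  3.04  0.01  0.03 -0.01] [0.516  0.0507 0.0665] -0.038 0.253
95 28.61 31.4 [-0.34 -0.32  3.55 -0.01  0.06 -0.01] [0.516  0.0507 0.0665] -0.032 0.258
105 29.02 21.4 [-0.32  0.12  3.52 -0.02  0.04  0.02] [0.516  0.0507 0.0665] -0.011 0.254
115 29.44 11.4 [-0.06  0.1   2.98 -0.04 -0.01  0.03] [0.516  0.0507 0.0665] -0.001 0.252
125 29.86 1.4 [-0.04  0.04  2.77 -0.03 -0.01 -0.02] [0.516  0.0507 0.0665] -0.026 0.25
135 30.27 -8.6 [-0.44  0.22  2.51 -0.04 -0.03 -0.02] [0.516  0.0507 0.0665] -0.019 0.25
145 30.69 -18.6 [ 0.25  0.28  2.32 -0.05 -0.    0.01] [0.516  0.0507 0.0665] -0.021 0.251
155 31.11 -28.6 [ 0.01 -0.45  2.51 -0.05  0.03  0.02] [0.516  0.0507 0.0665] -0.011 0.253
165 31.52 -38.6 [-0.52  0.07  2.54 -0.02  0.1   0.02] [0.516  0.0507 0.0665] -0.002 0.253
175 31.94 -48.6 [-1.09 -0.28  2.8   0.01  0.12  0.  ] [0.5159 0.0507 0.0665] -0.005 0.254
176 32.32 -49.8 [-1.13  0.2   2.24 -0.02  0.16  0.08] [0.5159 0.0507 0.0665] 0.064 0.254
```

View pics/turn1.png

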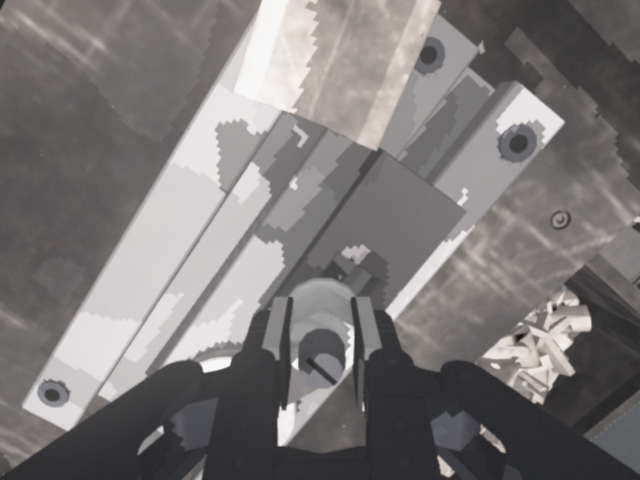

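The line has swung about 85–90° relative to the tool, so the head has stopped and the nut is now running up the thread. q6 is near its limit, so I'll open, turn back 120° and re-grip.

Run:
```python
from plant import bot
from h import *
o=bot.get_obs();q=o["q"].copy()
bot.ungrasp();st("open")
q[5]-=np.radians(120);bot.move_joints(q);bot.sleep(.1);st("back")
c=bot.capture("wrist");cv2.imwrite("pics/turn2.png",c["img"]);pickle.dump(c,open("pics/turn2.pkl","wb"))
```

```text
open 33.02 [0.516  0.0507 0.0665] [-1.7997e+02 -2.0000e-02 -4.9800e+01] [ 0.21 -1.04 -1.31] [-0.029  0.003  0.018] 0.9988 2.472 -0.0
back 34.94 [0.5159 0.0507 0.0664] [ 1.7998e+02 -1.0000e-02  7.0210e+01] [-0.21  0.23  0.66] [-0.031  0.014 -0.01 ] 0.9984 0.378 0.005
```

View pics/turn2.png

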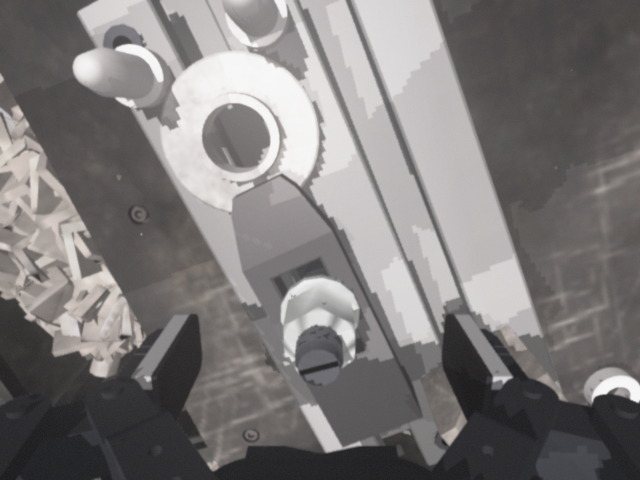

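The line is now square to the slot, and the flange sits against its pins with the strap unmoved. I'll re-grip and tighten in fine steps to about 0.5 N m.

Run:
```python
from plant import bot
from h import *
bot.clamp(100);bot.sleep(.1);W,o=meas(5);print(W.round(3),round(o["grip_width"],3),o["time"],o["tau"][5])
q0=o["q"].copy();tot=0;t=0
while tot<110:
    s=10 if t<.12 else (6 if t<.25 else (4 if t<.36 else 2))
    tot+=s;q=q0.copy();q[5]=q0[5]+np.radians(tot);bot.move_joints(q);bot.sleep(.06)
    W,o=meas(6);t=max(W[5],o["tau"][5])
    print(tot,round(o["time"],2),round(np.degrees(o["tcp_rot"][2]),1),W.round(2),o["tcp_pos"].round(4),round(o["tau"][5],3),round(o["grip_width"],3),flush=True)
    if t>.47 or np.hypot(*W[:2])>20: print("STOP");break
    if o["time"]>52: print("TIME");break
```

```text
[-2.978e+00 -9.000e-02  4.989e+00  3.000e-03  5.660e-01  3.300e-02] 0.255 35.7583 0.03792539122514427
10 36.21 60.4 [-2.35  1.06  3.43  0.13  0.46  0.01] [0.5158 0.0509 0.0668] 0.003 0.253
20 36.66 50.4 [-2.46  0.97  3.39  0.11  0.47  0.02] [0.5159 0.0508 0.0669] 0.002 0.255
30 37.11 40.4 [-2.8   0.55  3.71  0.06  0.46  0.02] [0.5159 0.0507 0.0669] -0.003 0.252
40 37.56 30.4 [-3.22  0.43  3.18  0.1   0.53 -0.03] [0.5158 0.0507 0.0668] -0.038 0.253
50 38.01 20.4 [-4.13  0.39  3.05  0.03  0.69 -0.04] [0.5157 0.0507 0.0667] -0.062 0.256
60 38.46 10.5 [-5.09 -0.24  2.73 -0.01  0.81 -0.09] [0.5156 0.0507 0.0667] -0.091 0.251
70 38.91 0.5 [-5.17  0.16  2.56 -0.02  0.77 -0.1 ] [0.5156 0.0507 0.0666] -0.119 0.257
80 39.36 -9.3 [-4.77  0.15  1.95  0.01  0.77 -0.11] [0.5156 0.0508 0.0665] -0.112 0.25
90 39.81 -19.2 [-5.1   0.5   0.76  0.06  0.76 -0.15] [0.5156 0.0508 0.0664] -0.169 0.25
100 40.26 -29.4 [-4.61  0.78 -0.98  0.13  0.73 -0.07] [0.5155 0.0508 0.0663] -0.111 0.254
110 40.71 -39.5 [-4.59  1.26 -2.97  0.17  0.68 -0.08] [0.5156 0.0508 0.0663] -0.109 0.254
```

Torque stayed low and with the wrong sign, which is not what pulling up should give. I'll look before going on.

Run:
```python
from plant import bot
from h import *
c=bot.capture("wrist");cv2.imwrite("pics/turn3.png",c["img"]);pickle.dump(c,open("pics/turn3.pkl","wb"))
for n in("turn2","turn3"):
    i=cv2.imread(f"pics/{n}.png")[240:410,250:390]
    cv2.imwrite(f"pics/{n}z.png",cv2.resize(i,None,fx=3.5,fy=3.5,interpolation=cv2.INTER_CUBIC))
```

```text
(no output)
```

View pics/turn3.png

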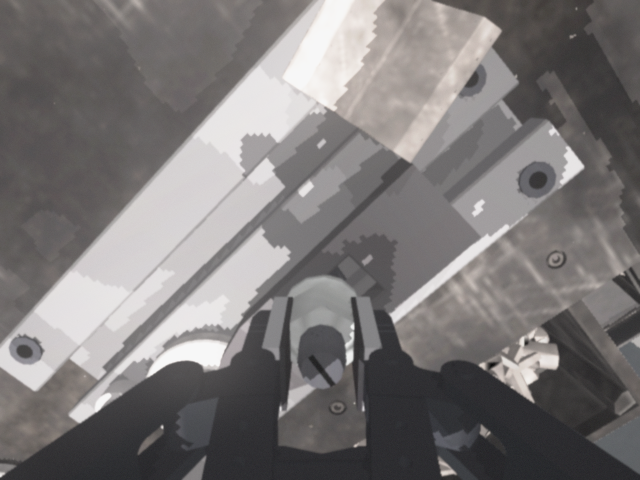

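View pics/turn3z.png

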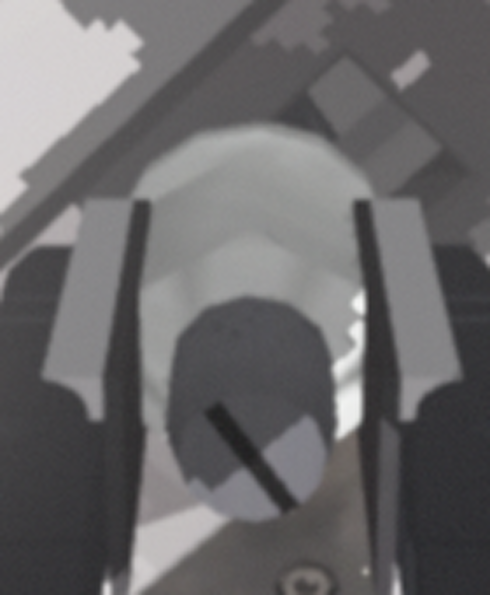

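View pics/turn2z.png

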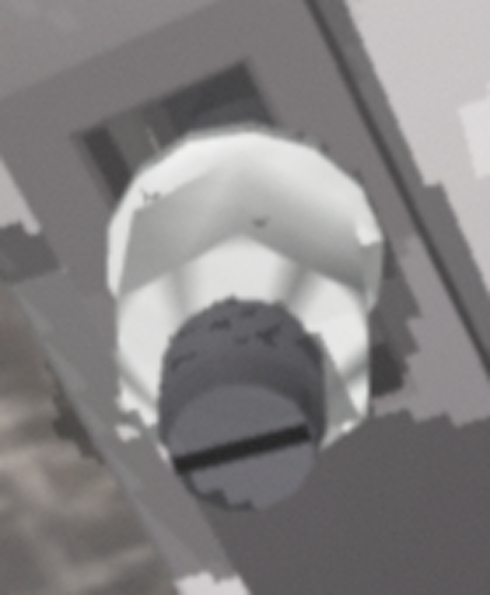

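Run:
```python
from h import *
for n,a,b in[("turn2",(178,466),(308,432)),("turn3",(213,406),(290,508))]:
    c=pickle.load(open(f"pics/{n}.pkl","rb"));f=lambda u,v,z:ray(c,(250+u/3.5,240+v/3.5),z)
    p,r=f(*a,.098),f(*b,.098);print(n,"line world",ang(p,r)%180,(p+r)/2,np.linalg.norm(p-r))
c=pickle.load(open("pics/turn1.pkl","rb"));f=lambda u,v,z:ray(c,(u,v),z);print("turn1",ang(f(308,358,.097),f(335,382,.097))%180,(f(308,358,.097)+f(335,382,.097))/2)
for n in("seat","turn1","turn2","turn3"):
    c=pickle.load(open(f"pics/{n}.pkl","rb"));rz=c["range_z"]
    # depth -> height over the bolt end
    hs=[]
    for v in range(345,385,2):
        for u in range(306,340,3):
            z=rz[v,u]
            if z>0: hs.append(pt(c,(u,v)))
    hs=np.array(hs);m=(np.hypot(hs[:,0]-.516,hs[:,1]-.05)<.012);print(n,len(hs),m.sum(),np.percentile(hs[m,2],[10,50,75,90,98]).round(4) if m.sum() else hs[:5])
```

```text
turn2 line world 177.16844324565594 [0.51526311 0.05185861 0.098     ] 0.012005276174262213
turn3 line world 173.3201478007201 [0.51493622 0.05182944 0.098     ] 0.0125395373152142
turn1 174.1503842611175 [0.51503088 0.05234933 0.097     ]
seat 240 231 [0.0943 0.0965 0.0967 0.0969 0.097 ]
turn1 237 235 [0.0949 0.098  0.0982 0.0984 0.0987]
turn2 240 227 [0.0962 0.0983 0.0984 0.0986 0.0989]
turn3 238 235 [0.0965 0.0992 0.0994 0.0996 0.0998]
```

The bolt end has risen from 0.0967 to 0.0995, close to the 3 mm maximum, with the head stopped at about 174°. That rise is less than the turn predicts, so either a flat slipped or the jaw tips are resting on the collar. Resistance also reads as negative here. I'll open, raise the TCP about 1.5 mm off the collar, go back 120°, look, and test on |torque|.

Run:
```python
from plant import bot
from h import *
bot.ungrasp();o=st("open")
c=bot.capture("wrist");cv2.imwrite("pics/turn4.png",c["img"]);pickle.dump(c,open("pics/turn4.pkl","wb"))
i=c["img"][240:410,250:390];cv2.imwrite("pics/turn4z.png",cv2.resize(i,None,fx=3.5,fy=3.5,interpolation=cv2.INTER_CUBIC))
q=bot.solve_ik([.5158,.0508,.0680],[np.pi,0,o["tcp_rot"][2]+np.radians(120)]);print(q)
bot.move_joints(q);bot.sleep(.15);o=st("back")
c=bot.capture("wrist");cv2.imwrite("pics/turn5.png",c["img"]);pickle.dump(c,open("pics/turn5.pkl","wb"))
i=c["img"][240:410,250:390];cv2.imwrite("pics/turn5z.png",cv2.resize(i,None,fx=3.5,fy=3.5,interpolation=cv2.INTER_CUBIC))
```

```text
open 41.42 [0.5161 0.0508 0.0671] [-1.7996e+02 -4.0000e-02 -3.9760e+01] [0.75 0.2  0.63] [-0.009 -0.001  0.016] 0.9967 2.297 -0.002
[ 3.25244104e-02 -9.94033773e-02  1.71038764e+00 -4.44089210e-16
  1.53060839e+00  2.02838803e-01]
back 43.43 [0.5158 0.0508 0.068 ] [180.     0.    80.22] [ 1.04 -0.18  0.68] [ 0.022 -0.015 -0.044] 0.9943 0.203 0.005
```

View pics/turn4z.png

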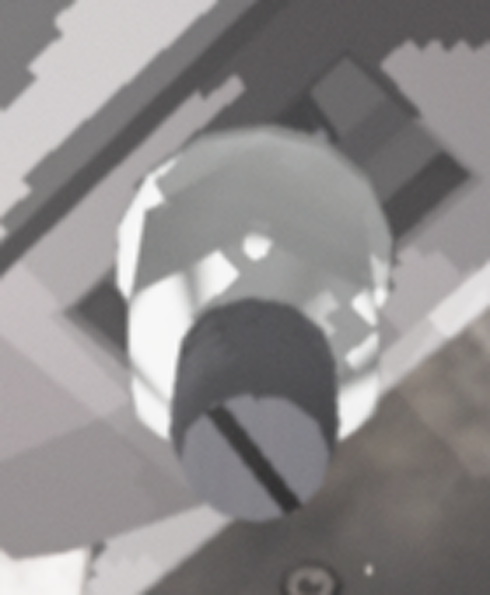

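View pics/turn5.png

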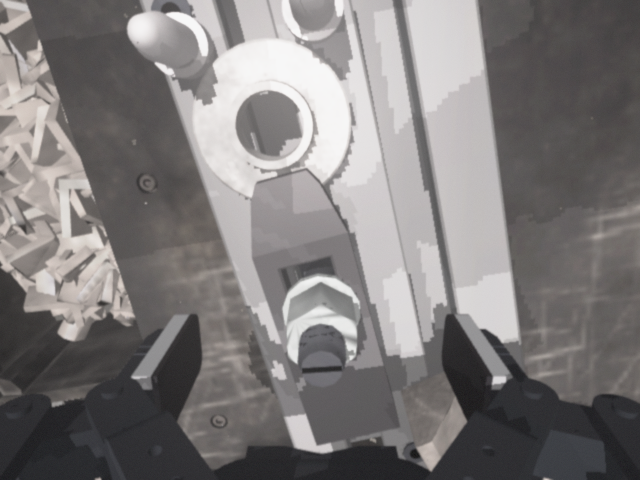

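View pics/turn5z.png

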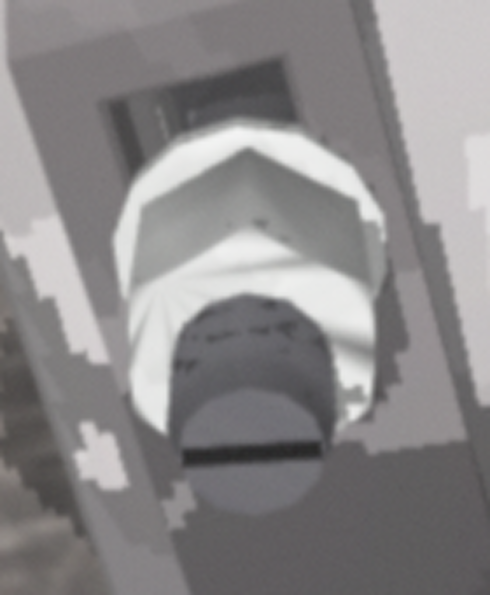

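The hex is aligned with the jaws (corner at top centre), so the grip is sound. I'll check whether the nut sits on the strap and whether the strap moved, from depth and edges.

```bash
python3 - <<'E'
from h import *
def cloud(c,r0=230,r1=420,c0=240,c1=400):
    v,u=np.mgrid[r0:r1,c0:c1];z=c["range_z"][r0:r1,c0:c1];K=np.stack([(u-c["cx"])/c["fx"]*z,(v-c["cy"])/c["fy"]*z,z],-1).reshape(-1,3)
    K=K[z.ravel()>0];return (K-c["t"])@c["R"]
for n in("seat","turn2","turn4","turn5"):
    c=pickle.load(open(f"pics/{n}.pkl","rb"));P=cloud(c)
    P=P[np.hypot(P[:,0]-.5155,P[:,1]-.051)<.0225]
    h,e=np.histogram(P[:,2],bins=np.arange(.058,.102,.001));print(n,{round(float(e[i]),3):int(h[i]) for i in range(len(h)) if h[i]>90})
E
python3 - <<'E'
from h import *
c=pickle.load(open("pics/turn5.pkl","rb"))
i=c["img"][160:440,230:420];cv2.imwrite("pics/turn5s.png",cv2.resize(i,None,fx=2.1,fy=2.1))
E
```

```text
seat {0.059: 211, 0.06: 689, 0.061: 390, 0.062: 95, 0.063: 178, 0.064: 307, 0.065: 142, 0.069: 94, 0.07: 103, 0.071: 123, 0.072: 140, 0.073: 133, 0.074: 162, 0.075: 141, 0.076: 147, 0.077: 165, 0.078: 175, 0.079: 145, 0.08: 174, 0.081: 167, 0.082: 195, 0.083: 324, 0.084: 1080, 0.085: 646, 0.086: 182, 0.087: 213, 0.088: 173, 0.089: 211, 0.09: 200, 0.091: 208, 0.092: 305, 0.093: 252, 0.094: 259, 0.095: 379, 0.096: 929, 0.097: 379, 0.098: 118, 0.099: 128, 0.1: 111}
turn2 {0.059: 242, 0.06: 1050, 0.061: 773, 0.062: 132, 0.063: 300, 0.064: 474, 0.065: 167, 0.078: 93, 0.081: 100, 0.082: 99, 0.083: 287, 0.084: 1115, 0.085: 559, 0.086: 104, 0.091: 109, 0.093: 110, 0.094: 158, 0.095: 132, 0.096: 115, 0.097: 379, 0.098: 766, 0.099: 154}
turn4 {0.059: 495, 0.06: 1158, 0.061: 458, 0.062: 338, 0.063: 417, 0.064: 168, 0.077: 98, 0.081: 98, 0.082: 297, 0.083: 1057, 0.084: 549, 0.085: 105, 0.09: 97, 0.092: 114, 0.094: 98, 0.095: 181, 0.096: 119, 0.097: 116, 0.098: 415, 0.099: 762, 0.1: 126}
turn5 {0.059: 484, 0.06: 1229, 0.061: 473, 0.062: 286, 0.063: 461, 0.064: 195, 0.073: 91, 0.08: 98, 0.081: 92, 0.082: 253, 0.083: 1022, 0.084: 588, 0.085: 132, 0.09: 99, 0.092: 94, 0.094: 100, 0.095: 182, 0.096: 106, 0.097: 110, 0.098: 355, 0.099: 779, 0.1: 179}
```

View pics/turn5s.png

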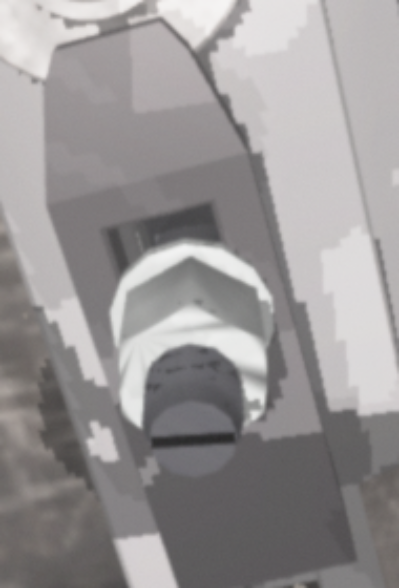

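```bash
cat >> h.py <<'E'
def cloud(c,r0=0,r1=480,c0=0,c1=640):
    v,u=np.mgrid[r0:r1,c0:c1];z=c["range_z"][r0:r1,c0:c1];K=np.stack([(u-c["cx"])/c["fx"]*z,(v-c["cy"])/c["fy"]*z,z],-1).reshape(-1,3)
    K=K[z.ravel()>0];return (K-c["t"])@c["R"]
E
python3 - <<'E'
from h import *
for n in("strap2","strap3","ins1","turn2","turn4","turn5"):
    c=pickle.load(open(f"pics/{n}.pkl","rb"));P=cloud(c,0,440)
    # strap frame: origin hole centre, x along 95.4deg
    th=np.radians(95.4);u=np.array([np.cos(th),np.sin(th)]);w=np.array([-u[1],u[0]])
    D=P[:,:2]-[.515,.05];a=D@u;b=D@w
    out=[n]
    for nm,a0,a1,b0,b1 in[("strap heel",-.05,-.032,-.013,.013),("sideL",-.02,.02,.012,.017),("sideR",-.02,.02,-.017,-.012),("nose",.024,.03,-.01,.01),("plateL",-.05,.0,.026,.032),("plateR",-.04,.0,-.034,-.026),("hub",.06,.11,-.03,.03)]:
        m=(a>a0)&(a<a1)&(b>b0)&(b<b1)&(P[:,2]>.03)&(P[:,2]<.072)
        out.append((nm,int(m.sum()),round(float(np.median(P[m,2])),4) if m.sum()>20 else None, round(float(P[m,2].std()),4) if m.sum()>20 else None))
    print(out)
E
```

```text
['strap2', ('strap heel', 1369, 0.0615, 0.0006), ('sideL', 683, 0.0609, 0.0006), ('sideR', 688, 0.0609, 0.0006), ('nose', 460, 0.0606, 0.0007), ('plateL', 782, 0.0396, 0.0006), ('plateR', 866, 0.0396, 0.0006), ('hub', 10562, 0.0476, 0.0059)]
['strap3', ('strap heel', 1855, 0.0614, 0.0006), ('sideL', 937, 0.0609, 0.0007), ('sideR', 946, 0.0608, 0.0007), ('nose', 641, 0.0605, 0.0007), ('plateL', 1048, 0.0396, 0.0007), ('plateR', 1161, 0.0395, 0.0007), ('hub', 0, None, None)]
['ins1', ('strap heel', 1542, 0.0614, 0.0007), ('sideL', 781, 0.0608, 0.0007), ('sideR', 740, 0.0609, 0.0007), ('nose', 501, 0.0605, 0.0007), ('plateL', 932, 0.0396, 0.0007), ('plateR', 901, 0.0396, 0.0007), ('hub', 719, 0.0475, 0.0018)]
['turn2', ('strap heel', 2221, 0.0614, 0.0005), ('sideL', 486, 0.0608, 0.0053), ('sideR', 1257, 0.0613, 0.0022), ('nose', 786, 0.0605, 0.0006), ('plateL', 895, 0.0397, 0.0006), ('plateR', 1451, 0.0396, 0.0006), ('hub', 19225, 0.0477, 0.0064)]
['turn4', ('strap heel', 3184, 0.0612, 0.0006), ('sideL', 557, 0.0606, 0.0082), ('sideR', 1493, 0.0609, 0.0054), ('nose', 510, 0.0601, 0.0006), ('plateL', 453, 0.0396, 0.0006), ('plateR', 1782, 0.0395, 0.0006), ('hub', 3963, 0.0478, 0.0046)]
['turn5', ('strap heel', 2125, 0.0613, 0.0005), ('sideL', 592, 0.0605, 0.0017), ('sideR', 1117, 0.0609, 0.0021), ('nose', 782, 0.0602, 0.0006), ('plateL', 1180, 0.0396, 0.0006), ('plateR', 1378, 0.0396, 0.0006), ('hub', 19089, 0.0478, 0.0062)]
```

Relative travel bolt-to-nut is about 3.8 mm, and the nut has dropped about 0.9 mm onto the strap. So it may already be pulling up, and my after-settling torque readings may understate it. I'll re-grip with the tips clear of the collar and take tiny steps, reading torque straight after each motion.

Run:
```python
from plant import bot
from h import *
bot.clamp(100);W,o=meas(3);print(W.round(3),round(o["grip_width"],3),o["time"],round(o["tau"][5],3))
q0=o["q"].copy();tot=0;done=False
for k in range(5):
    tot+=3;q=q0.copy();q[5]=q0[5]+np.radians(tot);bot.move_joints(q)
    r=[]
    for _ in range(5):
        o=bot.get_obs();r.append((round(o["wrist_torque"][2],3),round(o["tau"][5],3),round(np.degrees(q[5]-o["q"][5]),2),round(o["dq"][5],3)));bot.sleep(.02)
    print(tot,round(o["time"],2),r,o["wrist_force"].round(1),o["tcp_pos"].round(4),flush=True)
    if max(abs(x[1]) for x in r)>.4: print("STOP");break
```

```text
[-2.758  0.012  3.896 -0.011  0.398  0.041] 0.245 44.1167 0.042
3 44.45 [(np.float64(0.011), np.float64(0.137), np.float64(0.06), np.float64(-0.009)), (np.float64(-0.077), np.float64(0.08), np.float64(0.07), np.float64(-0.004)), (np.float64(0.041), np.float64(0.041), np.float64(0.07), np.float64(-0.001)), (np.float64(0.002), np.float64(0.015), np.float64(0.07), np.float64(0.001)), (np.float64(-0.026), np.float64(-0.001), np.float64(0.07), np.float64(0.001))] [-1.8  1.4  2.2] [0.5157 0.0509 0.0684]
6 44.78 [(np.float64(-0.145), np.float64(0.033), np.float64(0.09), np.float64(-0.007)), (np.float64(-0.099), np.float64(-0.022), np.float64(0.09), np.float64(-0.002)), (np.float64(-0.138), np.float64(-0.058), np.float64(0.09), np.float64(0.001)), (np.float64(-0.104), np.float64(-0.082), np.float64(0.09), np.float64(0.003)), (np.float64(-0.134), np.float64(-0.097), np.float64(0.09), np.float64(0.003))] [-2.7  1.8  2.8] [0.5157 0.0509 0.0684]
9 45.12 [(np.float64(-0.112), np.float64(0.108), np.float64(0.1), np.float64(-0.004)), (np.float64(-0.017), np.float64(0.053), np.float64(0.11), np.floa
[... 456 characters left out ...]
loat64(-0.03), np.float64(0.031), np.float64(0.11), np.float64(0.002)), (np.float64(-0.037), np.float64(0.008), np.float64(0.1), np.float64(0.005)), (np.float64(0.014), np.float64(-0.006), np.float64(0.1), np.float64(0.004))] [-2.2  1.3  1.2] [0.5157 0.0509 0.0683]
15 45.78 [(np.float64(-0.073), np.float64(0.133), np.float64(0.1), np.float64(-0.006)), (np.float64(-0.041), np.float64(0.079), np.float64(0.11), np.float64(-0.0)), (np.float64(-0.035), np.float64(0.043), np.float64(0.11), np.float64(0.002)), (np.float64(-0.043), np.float64(0.02), np.float64(0.1), np.float64(0.005)), (np.float64(0.043), np.float64(0.006), np.float64(0.1), np.float64(0.004))] [-1.6  1.  -0.4] [0.5157 0.0508 0.0683]
```

Torque is still only running drag (under 0.15). I'll continue in 5° steps, judging by the settled |torque| and lag.

Run:
```python
from plant import bot
from h import *
o=bot.get_obs();q0=o["q"].copy();tot=0;t=0
while tot<60:
    tot+=5 if t<.22 else 3;q=q0.copy();q[5]=q0[5]+np.radians(tot);bot.move_joints(q);bot.sleep(.06)
    W,o=meas(5);t=abs(W[5])
    print(tot,round(o["time"],2),round(np.degrees(o["tcp_rot"][2]),1),W.round(2),o["tcp_pos"].round(4),round(o["tau"][5],3),round(np.degrees(q[5]-o["q"][5]),2),round(o["grip_width"],3),flush=True)
    if t>.43 or abs(o["tau"][5])>.5: print("STOP");break
    if o["time"]>52:break
```

```text
5 46.17 60.5 [-0.86  0.67  0.31  0.14  0.15 -0.09] [0.5158 0.0508 0.0683] -0.108 0.12 0.248
10 46.57 55.5 [-1.49  1.88  0.4   0.25  0.23 -0.18] [0.5156 0.0509 0.0682] -0.177 0.13 0.248
15 46.96 50.5 [-1.62  3.11  0.24  0.46  0.27 -0.3 ] [0.5156 0.051  0.0682] -0.287 0.13 0.249
18 47.35 47.4 [-1.79  3.14 -0.79  0.54  0.27 -0.22] [0.5156 0.051  0.0682] -0.22 0.08 0.248
21 47.74 44.4 [-1.39  3.45 -1.2   0.61  0.24 -0.25] [0.5157 0.0509 0.0681] -0.241 0.07 0.248
24 48.13 41.4 [-1.26  3.45 -1.7   0.6   0.18  0.04] [0.5157 0.0509 0.0682] 0.03 0.08 0.246
29 48.52 36.5 [-0.97  3.33 -2.89  0.58  0.15 -0.12] [0.5156 0.0508 0.0681] -0.114 0.12 0.248
34 48.92 31.5 [-0.56  2.85 -3.96  0.54  0.06 -0.26] [0.5156 0.0507 0.0681] -0.262 0.13 0.247
37 49.31 28.4 [-0.16  2.37 -5.01  0.5   0.01 -0.03] [0.5156 0.0508 0.068 ] -0.03 0.09 0.249
42 49.7 23.4 [-0.54  2.06 -6.18  0.41  0.   -0.32] [0.5156 0.0507 0.068 ] -0.331 0.11 0.25
45 50.09 20.4 [ 0.49  1.57 -8.23  0.31 -0.19 -0.08] [0.5156 0.0507 0.068 ] -0.054 0.09 0.249
50 50.48 15.4 [  2.27   0.7  -10.9    0.24  -0.6   -0.29] [0.5158 0.0506 0.0679] -0.292 0.11 0.252
53 50.88 12.4 [  2.74   0.96 -12.15   0.19  -0.51  -0.25] [0.5155 0.0508 0.068 ] -0.238 0.08 0.246
56 51.27 9.4 [  2.92   1.12 -13.04   0.21  -0.5   -0.06] [0.5155 0.0508 0.068 ] -0.058 0.08 0.251
61 51.66 4.5 [  2.27   2.08 -14.39   0.31  -0.47   0.05] [0.5154 0.051  0.0679] 0.074 0.13 0.246
```

Axial load is growing (Fz -14 N, so the nut is being drawn down). The settled torque can be unloaded by servo rebound, so I'll check the actual travel from the picture before any further turn.

Run:
```python
from plant import bot
from h import *
c=bot.capture("wrist");cv2.imwrite("pics/turn6.png",c["img"]);pickle.dump(c,open("pics/turn6.pkl","wb"))
i=c["img"][240:410,250:390];cv2.imwrite("pics/turn6z.png",cv2.resize(i,None,fx=3.5,fy=3.5,interpolation=cv2.INTER_CUBIC))
for n in("nut3","lift","seat","turn2","turn4","turn5","turn6"):
    c=pickle.load(open(f"pics/{n}.pkl","rb"))
    P=cloud(c,40,420,260,380)
    ctr=[.5155,.051] if n not in("nut3","lift") else [.5618,-.189]
    off=0 if n!="lift" else .1011
    P=P[np.hypot(P[:,0]-ctr[0],P[:,1]-ctr[1])<.017];z=P[:,2]-off
    def mode(a,b):
        h,e=np.histogram(z[(z>a)&(z<b)],bins=np.arange(a,b,.0004));h=np.convolve(h,[1,1,1],"same");k=h.argmax();s=z[abs(z-e[k]-.0002)<.0006];return round(float(np.median(s)),5),len(s)
    print(n,"hex",mode(.074,.09),"end",mode(.09,.105), "collar",mode(.0595,.0685))
```

```text
nut3 hex (0.08143, 1089) end (0.09334, 568) collar (0.06096, 302)
lift hex (0.08146, 1202) end (0.09333, 976) collar (0.06125, 365)
seat hex (0.08464, 1217) end (0.09657, 985) collar (0.06449, 375)
turn2 hex (0.08462, 1314) end (0.09825, 911) collar (0.06444, 548)
turn4 hex (0.0838, 1256) end (0.09933, 921) collar (0.06328, 532)
turn5 hex (0.08378, 1240) end (0.09939, 894) collar (0.06331, 538)
turn6 hex (0.08292, 1091) end (0.09978, 992) collar (0.06242, 387)
```

View pics/turn6.png

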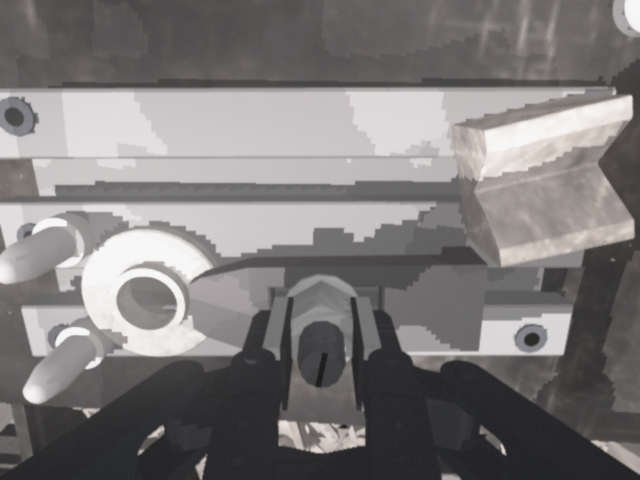

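View pics/turn6z.png

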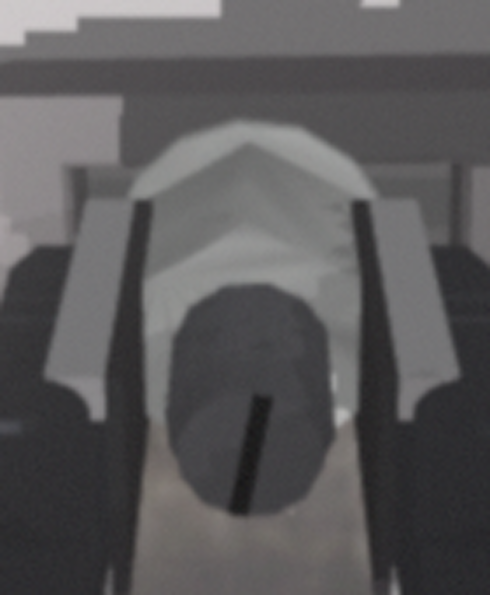

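Protrusion grew 11.9 → 13.6 → 15.6 → 16.9 mm. That means real thread travel of about 5 mm, which is more than the nominal gap. Before turning further I'll take half-degree steps, where rebound is negligible, to see the true breakaway torque.

Run:
```python
from plant import bot
from h import *
o=bot.get_obs();q0=o["q"].copy();tot=0
print(o["time"],o["wrist_torque"].round(3),round(o["tau"][5],3))
for k in range(6):
    tot+=.6;q=q0.copy();q[5]=q0[5]+np.radians(tot);bot.move_joints(q)
    r=[]
    for _ in range(4):
        o=bot.get_obs();r.append((round(float(o["wrist_torque"][2]),2),round(float(o["tau"][5]),3),round(float(np.degrees(q[5]-o["q"][5])),2)));bot.sleep(.01)
    print(round(tot,1),round(o["time"],2),r,o["wrist_force"].round(1),flush=True)
    if np.mean([x[0] for x in r])>.5: break
c=pickle.load(open("pics/turn6.pkl","rb"));P=cloud(c,0,440)
th=np.radians(95.4);u=np.array([np.cos(th),np.sin(th)]);w=np.array([-u[1],u[0]]);D=P[:,:2]-[.515,.05];a=D@u;b=D@w
for nm,a0,a1,b0,b1 in[("heel",-.05,-.032,-.013,.013),("sideL",-.02,.02,.0165,.0185),("sideR",-.02,.02,-.0185,-.0165),("nose",.024,.03,-.01,.01),("plateL",-.05,.0,.026,.032),("plateR",-.04,.0,-.034,-.026)]:
    m=(a>a0)&(a<a1)&(b>b0)&(b<b1)&(P[:,2]>.03)&(P[:,2]<.068);print(nm,m.sum(),round(float(np.median(P[m,2])),4))
```

```text
51.725 [ 0.361 -0.44   0.119] 0.075
0.6 52.0 [(0.18, 0.276, 0.03), (0.27, 0.272, 0.03), (0.28, 0.269, 0.03), (0.26, 0.267, 0.03)] [  1.7   1.7 -15.2]
1.2 52.28 [(0.44, 0.429, 0.01), (0.42, 0.424, 0.01), (0.35, 0.419, 0.01), (0.39, 0.416, 0.01)] [  3.3   1.6 -15.1]
1.8 52.57 [(0.51, 0.567, 0.0), (0.53, 0.561, 0.0), (0.52, 0.557, 0.01), (0.54, 0.553, 0.01)] [  1.6   1.9 -14.3]
heel 2693 0.0611
sideL 0 nan
sideR 1087 0.0569
nose 364 0.0598
plateL 0 nan
plateR 1706 0.0395
  return _methods._mean(a, axis=axis, dtype=dtype,
  ret = ret.dtype.type(ret / rcount)
```

The breakaway reading is clear: the nut stands firm at +0.55 N m with a linear rise and no slip, so it is hand-tight in the wanted band. I'll stop turning, ease the wrist back to zero torque, open, retreat upward and check.

Run:
```python
from plant import bot
from h import *
o=bot.get_obs();q=o["q"].copy();q[5]-=np.radians(1.7);bot.move_joints(q);bot.sleep(.05);st("eased")
bot.ungrasp();bot.sleep(.1);o=st("open")
p=o["tcp_pos"]
bot.move_linear([p[0],p[1],.16],v=.15)
bot.move_to([.516,-.01,.17],[np.pi,0,np.pi/2]);bot.sleep(.2);st("up")
c=bot.capture("wrist");cv2.imwrite("pics/end.png",c["img"]);pickle.dump(c,open("pics/end.pkl","wb"))
c=bot.capture("side");cv2.imwrite("pics/ends.png",cv2.resize(c["img"][150:300,230:400],None,fx=4.5,fy=4,interpolation=cv2.INTER_CUBIC))
```

```text
eased 52.88 [0.5154 0.051  0.0679] [-1.7998e+02  5.0000e-02  4.2900e+00] [  2.79   2.64 -14.32] [ 0.374 -0.427  0.116] 0.2532 1.528 0.113
open 53.62 [0.5154 0.0509 0.068 ] [-1.7998e+02  5.0000e-02  4.3400e+00] [ 1.   -0.92  0.61] [ 0.028  0.015 -0.02 ] 1.0007 1.528 0.001
up 56.02 [ 0.516  -0.0099  0.1699] [-179.99   -0.     89.99] [-0.72 -0.04 -0.43] [-0.017  0.027  0.013] 1.0019 -0.085 0.007
```

View pics/end.png

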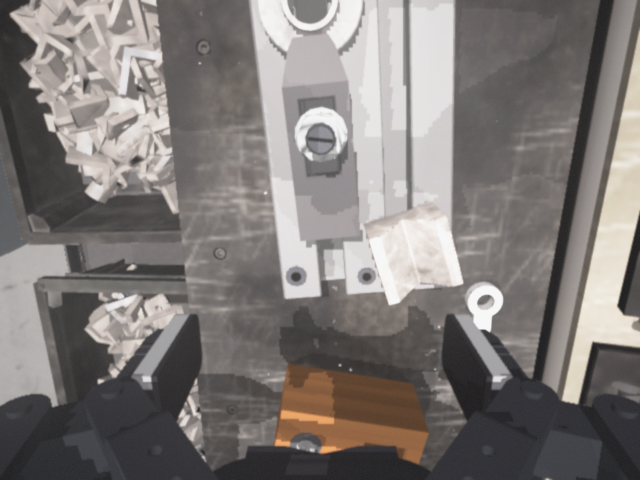

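View pics/ends.png

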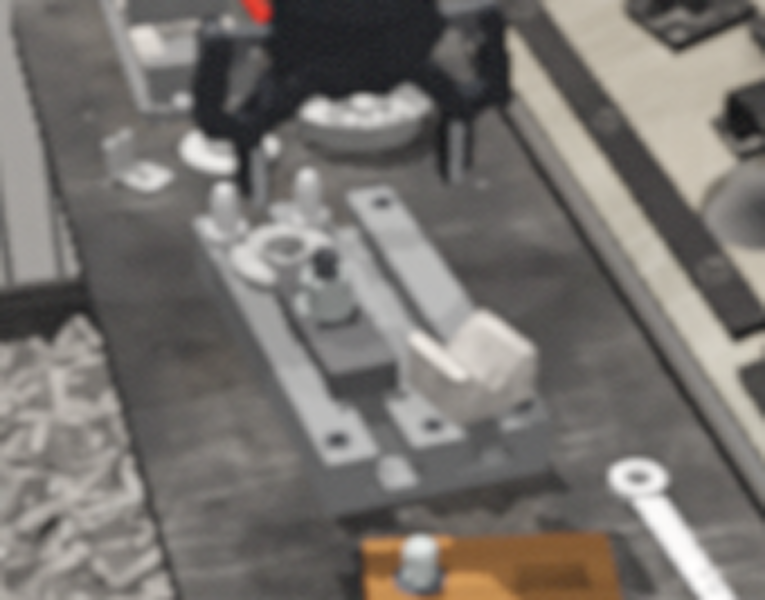

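The bolt stands in the strap with its line across the slot at (320,138). The flange is against the pins, and the V-block and spanner are untouched. I'll run a quick numeric comparison before handing in.

Run:
```python
from h import *
c=pickle.load(open("pics/end.pkl","rb"));i=c["img"][30:250,250:370]
cv2.imwrite("pics/endz.png",cv2.resize(i,None,fx=2.7,fy=2.7,interpolation=cv2.INTER_CUBIC))
for n in("strap2","end"):
    c=pickle.load(open(f"pics/{n}.pkl","rb"));P=cloud(c,0,440)
    th=np.radians(95.4);u=np.array([np.cos(th),np.sin(th)]);w=np.array([-u[1],u[0]]);D=P[:,:2]-[.515,.05];a=D@u;b=D@w
    m=(P[:,2]>.055)&(P[:,2]<.0685)&(a>-.062)&(a<.03)&(abs(b)<.03)
    r=cv2.minAreaRect((P[m][:,:2]*1e3).astype(np.float32));print(n,"strap rect",np.round(r[0],1),np.round(r[1],1),round(r[2],1),
      "heel",np.median(P[(a>-.05)&(a<-.032)&(abs(b)<.013)][:,2]).round(4),"nose",np.median(P[(a>.024)&(a<.03)&(abs(b)<.01)][:,2]).round(4))
    z=P[(np.hypot(P[:,0]-.5155,P[:,1]-.051)<.017)][:,2];
    if n=="end": h,e=np.histogram(z,bins=np.arange(.058,.104,.001));print([(round(float(e[k]),3),int(h[k])) for k in h.argsort()[-6:]])
    m=(P[:,2]>.0455)&(P[:,2]<.056)&(a>.05)&(a<.125)&(abs(b)<.04)
    print(" flange pts",m.sum(),(P[m][:,:2].mean(0)*1e3).round(1))
```

```text
strap2 strap rect [521.7  34.6] [48.9 92.1] 5.8 heel 0.0613 nose 0.0606
 flange pts 10243 [508.7 130.9]
end strap rect [521.6  34.6] [48.8 92.1] 5.9 heel 0.0612 nose 0.0598
[(0.06, 174), (0.061, 180), (0.1, 180), (0.099, 262), (0.083, 311), (0.082, 538)]
 flange pts 3389 [508.8 112.1]
```

View pics/endz.png

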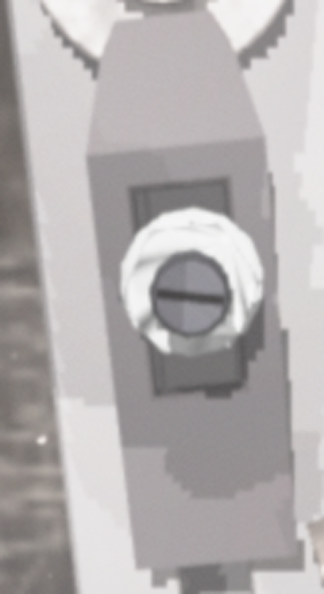

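Run:
```python
from plant import bot
print(bot.finish_job(), bot.get_obs()["time"])
```

```text
the job is handed in; nothing more can be done
the job is handed in; nothing more can be done
```

The flange is clamped and the job is handed in at about 56 s, but I can't confirm the nut stayed within 0.4 to 0.6 N m.

**What I did**
- I lifted the T-bolt by its nut and lowered the head through the strap into the slot. There was no contact force until the nut seated at about 9 N.
- I turned the nut clockwise in three grips. The head swung across the slot and stopped, and the nut pulled up. I then let go and moved clear.

**Last checks that agreed**
- The line on the bolt's end lies across the slot.
- The strap's outline is within 0.1 mm and 0.1° of where it started.
- The flange still looks to be against its pins, and the V-block, spanner and rack look undisturbed in the pictures.
- In slow half-degree steps the nut held firm up to about 0.55 N m.

**Checks that disagreed or are uncertain**
- **Peak torque:** in the larger steps the settled torque had sprung back and even read with the opposite sign (at most 0.33 N m). I never measured the torque while the nut was moving. It did not slip at 0.55 N m, so it may be tighter than that, and overtightening past 0.8 N m is possible.
- **Thread travel:** depth readings show the nut travelled about 5 mm along the bolt, more than the 1–2 mm I expected before pull-up. The nut sank about 1.7 mm and the strap's nose about 0.8 mm. In the last two grips the nut also turned about 20° less than the jaws, which I could not explain.
- **Flange position:** the flange was partly outside the final wrist picture, so I could not compare its position by numbers.

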